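Make up the cell-culture and staining kits

ROBOT

A 7-joint arm with a two-finger parallel gripper is mounted at the origin on the work surface. World frame = base frame: x ahead of the robot, y to its left, z up, the work surface at z = 0. Lengths are in m, angles in degrees, forces in N, time in s.
With the tool pointing down it reaches from about 0.4 to 0.85 m from the base axis. Payload 10.4 kg.
Tool frame: the origin (TCP) lies at the very end of the fingers, on their centre line; the grasp point (between the pads) lies 19 mm behind it; z points along the fingers, y is the line along which they close (so a half turn about z gives the same grasp; the last joint's range is limited). The gripper opens to 85 mm and grips with 20 to 120 N. Pads are 22 mm wide; open, the fingers measure 114 mm over their backs; the gripper's body (76 mm by 85 mm) begins 54 mm behind the grasp point. The pads swing forward as they close: fully open they stand 13 mm farther back than shut.
Start: joints at [71.356, 19.034, -3.707, 83.658, 1.238, 77.344, -5.071], TCP at [0.186, -0.597, 0.231] pointing down, gripper open.
Joint ranges: [-148.97, 148.97], [-28.65, 121.19], [-84.17, 76.75], [9.2, 138.47], [-72.65, 252.65], [3.7, 117.97], [-149.18, 149.18]. Speed limits (degrees/s): [127.2, 127.2, 159.86, 159.86, 180, 180, 180].

INTERFACE

Orientations are given as [roll, pitch, yaw] about the fixed x, y, z axes, in that order (R = Rz(yaw) Ry(pitch) Rx(roll)).
In Python, from rig import read_state, capture, finish_job gives the robot as it stands.
- The arm moves only by the tool apply_moves, never from a script. Its argument "motion" is a list of rows, each an object with "jaw": the opening in per cent of the stroke, from 0 (shut) to 100 (fully open); "delta_pos": the shift along the tool's x, y, z in cm, a list of three; "twist": the turn, a rotation vector about the tool's x, y, z in degrees, a list of three. A call has exactly 8 rows; each row shifts and turns the commanded pose from where the row before left it, along the tool's axes as they then stand; what a row does not reach is not made up. A row lasts 1/10 s, in which the tool goes at most 50 mm and 8.59 degrees, less where a joint would pass 70% of its speed; a pose out of reach is approached as far as the arm can. A call is refused whole if a number of a shift passes 5 or a number of a turn 8.59, either way. A call with a gripper value outside its range is refused whole. The fingers move at their own pace and stop on an object; "grip_force" is the grip in N (left out, the last holds). Time passes only in rows, so rows that do not move let the fingers close, or fill a call up. It gives the time, the measured TCP pose, the force, the opening and the grip force at its end, in the units of the state.
- read_state(): the state, without advancing time (a new reading comes with each control period).
- capture(name): name is "scene" or "top" or "wrist"; returns a dict with "image" (384x512x3 uint8, red, green, blue), "intrinsics" (3x3 intrinsics, pixels), "world_from_camera" (4x4, takes a point from camera to world coordinates). Camera axes: x right, y down, z forward; pixel columns grow to the right and rows downward; lengths in m; the calibration is good to about 2 mm. A picture is of the moment at which its call begins. There is no depth.
- finish_job(): hands the job in; it is judged then, once.
The state is a dict: "time": time; "q": joint angles; "dq": joint speeds; "joint_torque": joint torques, N m; "tcp_pos": TCP position; "tool_rot": TCP orientation; "wrist_force": force on the tool from outside, world axes, zero at the start; "ft_torque": the same for the moment, N m; "width": finger opening in m; "gripper_force": force on a finger pad.
Only numpy, scipy, OpenCV 4.12 (cv2) and the standard library are available. Lean on these libraries where they do the work, as an engineer would, in place of code of your own. Each camera call takes 0.05 s, during which the arm holds its last target. There are 200 camera calls.

TASK

Make up the two kits from the stock on the bench, each thing standing upright on the floor of its own compartment: in the blue tray the pink bottle with the white cap and the white bottle with the blue cap, one at each end, with the yellow-lidded jar in the middle; in the orange tray the brown bottle with the black cap and the green-lidded cover-slip box, one at each end, with the middle compartment left empty. Set things down rather than drop them and do not tip them over, and leave the pink bottle with the green cap and the red-lidded jar standing where they are.

Things in the scene. Friction and masses are not known exactly. Their poses are not given: they have to be found in the camera images.
- pink_bottle: Small rigid bottle, pink with a WHITE cap. Body a cylinder 40 mm in diameter up to 56 mm height, then a short shoulder to a cap 31 mm in diameter from 61 to 76 mm (the top); grip it round the body. About 90 g. Origin at the centre of its underside, z up its axis. Goes in the blue tray.
- white_bottle: Small rigid bottle, cream-white with a BLUE cap. Body a cylinder 40 mm in diameter up to 56 mm height, then a short shoulder to a cap 31 mm in diameter from 61 to 76 mm (the top); grip it round the body. About 90 g. Origin at the centre of its underside, z up its axis. Goes in the blue tray.
- yellow_jar: Cream-white specimen jar with a YELLOW lid: body 45 mm in diameter up to 38 mm height, lid 48 mm in diameter from 38 to 52 mm (the top). About 70 g. Origin at the centre of its underside, z up its axis. Goes in the blue tray.
- amber_bottle: Small rigid bottle, dark amber-brown with a BLACK cap. Body a cylinder 40 mm in diameter up to 56 mm height, then a short shoulder to a cap 31 mm in diameter from 61 to 76 mm (the top); grip it round the body. About 90 g. Origin at the centre of its underside, z up its axis. Goes in the orange tray.
- coverslip_box: Upright rigid box of cover slips, white with a green lid and a small steel clasp: 50 mm (its x) by 34 mm (its y) by 46 mm high, about 60 g. Origin at the centre of its underside, z up; grip it across the 34 mm. Goes in the orange tray.
- pink_green_bottle: Small rigid bottle, pink with a GREEN cap. Body a cylinder 40 mm in diameter up to 56 mm height, then a short shoulder to a cap 31 mm in diameter from 61 to 76 mm (the top); grip it round the body. About 90 g. Origin at the centre of its underside, z up its axis. Not part of any kit: stays where it stands.
- red_jar: Cream-white specimen jar with a RED lid: body 45 mm in diameter up to 38 mm height, lid 48 mm in diameter from 38 to 52 mm (the top). About 70 g. Origin at the centre of its underside, z up its axis. Not part of any kit: stays where it stands.
- blue_tray: Blue kit tray, fixed to the bench, 202 mm (its x) by 74 mm (its y), rim and dividers 15 mm high and 4 mm thick, floor 4 mm thick. Two dividers make three compartments in a row along x, each 62 mm (x) by 66 mm (y) inside, centred at x = -66, 0 and +66 mm, y = 0. Origin at the centre of the tray's underside. The two end compartments are alike. It stands on the left or the right of the stock. Takes three things, the jar in the middle.
- orange_tray: Orange kit tray, fixed to the bench, 202 mm (its x) by 74 mm (its y), rim and dividers 15 mm high and 4 mm thick, floor 4 mm thick. Two dividers make three compartments in a row along x, each 62 mm (x) by 66 mm (y) inside, centred at x = -66, 0 and +66 mm, y = 0. Origin at the centre of the tray's underside. The two end compartments are alike. It stands on the left or the right of the stock. Takes two things, one at each end; the middle stays empty.
Things that resemble listed ones, but are neither listed nor needed, are in the scene too. Leave any purple look-alike of the amber_bottle alone. What is shaped like the coverslip_box but purple is not meant.

How it is judged:
By the outcome, as a careful person would: the job done as asked, in the order asked, and still so for the second after the job is handed in, with the robot touching nothing.
It also fails if it takes over 128 s, if anything falls off the work surface, if the arm or the gripper's body presses on something with over 40 N, if the wrist force passes 120 N, or if a joint passes its speed limit or range.

## Working session

There is one attempt and no reset: what is moved stays moved. The work goes in short steps, Python scripts to look and compute and a tool call to move; the robot and the scene stay as the last step left them, time stands still between calls to the robot, and variables do not carry over. Pictures are saved under pics/ and viewed, at most 14 in all, crops included, and the job is handed in when it is done.

Besides the shell and the picture viewer there is one more tool, called after "Request:" by a JSON object that holds its "name" and its "arguments", one argument or row to a line. apply_moves: Moves the arm, as the interface text tells. Its arguments: {"type":"object","properties":{"motion":{"type":"array","items":{"type":"object","properties":{"jaw":{"type":"number"},"delta_pos":{"type":"array","items":{"type":"number"}},"twist":{"type":"array","items":{"type":"number"}}}}},"grip_force":{"type":"number"}},"required":["motion"]}

```bash
ls; mkdir -p pics; cat > h.py <<'E'
import numpy as np, cv2, json
from rig import read_state, capture, finish_job
def snap(name, fn):
    c=capture(name); cv2.imwrite(f'pics/{fn}.png',c['image'][:,:,::-1]); np.savez(f'pics/{fn}.npz',**c); return c
def ray(fn,u,v,z):
    c=np.load(f'pics/{fn}.npz'); T=c['world_from_camera']
    d=T[:3,:3]@np.linalg.inv(c['intrinsics'])@[u,v,1]; o=T[:3,3]
    return o+d*(z-o[2])/d[2]
def proj(fn,p):
    c=np.load(f'pics/{fn}.npz'); T=np.linalg.inv(c['world_from_camera']); q=c['intrinsics']@(T[:3,:3]@p+T[:3,3]); return q[:2]/q[2]
E
python3 - <<'E'
from h import *
s=read_state(); print(s['time'],s['tcp_pos'],s['tool_rot'],s['width'],s['wrist_force'])
for n in ('scene','top'):
    c=snap(n,n+'0'); print(n,c['world_from_camera'].round(3).tolist(),c['intrinsics'][0,0])
E
```

```text
pics
0.0 [ 0.18625214 -0.5961835   0.23049715] [-1.79914466e+02  2.52824057e-03  1.73511367e+01] 0.08542221758943536 [-0.47530556  0.18923623 -0.59355165]
scene [[0.4, 0.698, -0.593, 0.99], [0.916, -0.302, 0.263, -0.207], [0.004, -0.649, -0.761, 0.659], [0.0, 0.0, 0.0, 1.0]] 363.3973736077618
top [[-0.02, -0.992, 0.125, 0.393], [-1.0, 0.021, 0.008, 0.001], [-0.011, -0.124, -0.992, 1.008], [0.0, 0.0, 0.0, 1.0]] 428.9887777504814
```

```bash
python3 - <<'E'
import cv2
for n in('top0','scene0'):
    i=cv2.imread(f'pics/{n}.png'); cv2.imwrite(f'pics/{n}b.png',cv2.resize(i,(800,600),interpolation=cv2.INTER_CUBIC))
E
```

```text
(no output)
```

View pics/top0b.png

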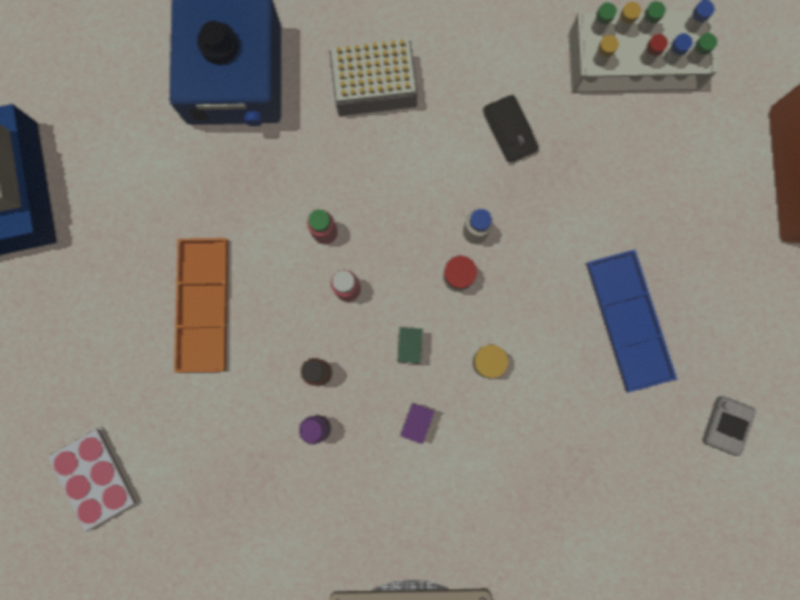

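View pics/scene0b.png

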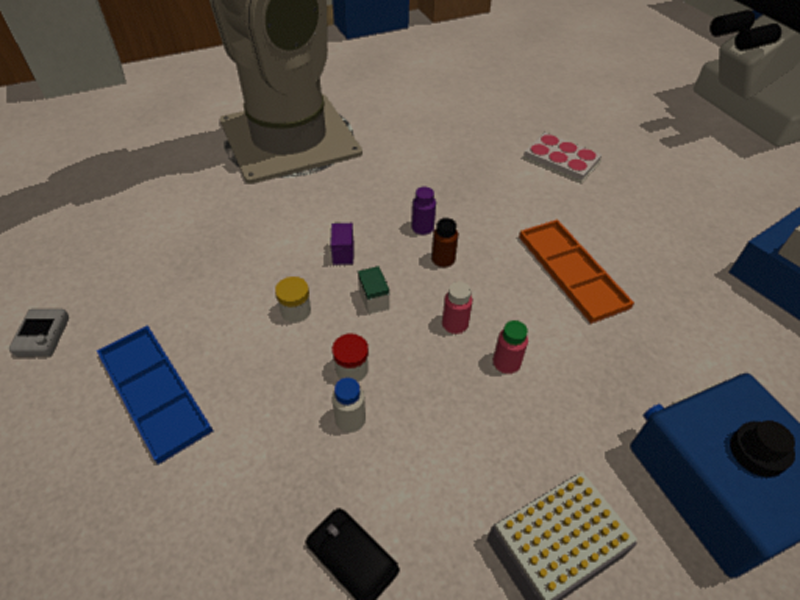

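Candidates, in top-view pixels at 800x600:
- **Pink with white cap:** (345,283). Look-alike: pink with green cap (321,222).
- **Amber with black cap:** (316,370). Look-alike: purple bottle (314,430).
- **Green-lidded box:** (410,345). Look-alike: purple box (418,423).
- **White with blue cap:** (480,222).
- **Yellow-lidded jar:** (491,360). Look-alike: red-lidded jar (461,272).
- **Trays:** orange around (202,305), blue around (631,320).

Next is a close crop to check these choices.

```bash
python3 - <<'E'
from h import *
i=cv2.imread('pics/top0.png')
c=i[120:270,180:350]; c=cv2.convertScaleAbs(c,alpha=1.5)
cv2.imwrite('pics/crop0.png',cv2.resize(c,None,fx=4,fy=4,interpolation=cv2.INTER_CUBIC)[:600])
hsv=cv2.cvtColor(i,cv2.COLOR_BGR2HSV)
def seg(n,lo,hi,box,z,rect=False):
    m=cv2.inRange(hsv,lo,hi); k=np.zeros_like(m); x0,y0,x1,y1=[int(b*.64) for b in box]; k[y0:y1,x0:x1]=m[y0:y1,x0:x1]
    cs,_=cv2.findContours(k,cv2.RETR_EXTERNAL,cv2.CHAIN_APPROX_NONE); cc=max(cs,key=cv2.contourArea)
    # rectify contour at plane z to world
    w=np.array([ray('top0',*p[0],z)[:2] for p in cc])*1000
    (cx,cy),(a,b),th=cv2.minAreaRect(w.astype(np.float32)); print(n,round(cx,1),round(cy,1),'size',round(a,1),round(b,1),'ang',round(th,1),len(cc))
seg('orange',(5,120,60),(18,255,255),(160,220,250,390),.015)
seg('blue',(105,120,60),(125,255,255),(570,230,690,410),.015)
seg('yellow',(18,100,60),(32,255,255),(460,330,530,390),.052)
seg('red',(0,140,60),(6,255,255),(430,240,485,300),.052)
seg('greenbox',(40,40,30),(90,255,255),(385,315,440,375),.046)
seg('bluecap',(105,110,50),(125,255,255),(460,200,500,240),.076)
seg('greencap',(45,80,30),(85,255,255),(300,200,345,240),.076)
E
```

```text
orange 535.4 305.4 size 74.5 199.6 ang 89.6 227
blue 498.2 -335.3 size 197.2 71.6 ang 14.0 241
yellow 439.3 -120.9 size 44.4 44.5 ang 88.0 59
red 568.7 -81.6 size 42.9 41.3 ang 88.7 53
greenbox 465.2 -6.1 size 30.8 48.0 ang 84.1 64
bluecap 639.3 -110.8 size 24.4 25.2 ang 88.1 32
greencap 644.5 119.7 size 26.9 25.2 ang 88.7 33
```

View pics/crop0.png

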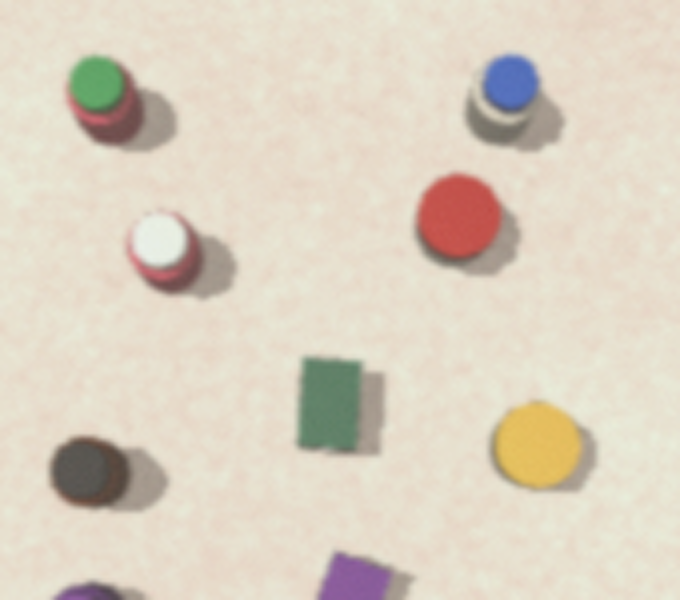

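The crop confirms the choices: white cap at crop (160,240), black cap at (82,468), blue cap at (511,82), yellow lid at (538,444), green box at (330,404). I'll work out their positions and cross-check them against the scene camera.

```bash
python3 - <<'E'
from h import *
top={'pink':((160,240),.076),'amber':((82,468),.076),'white':((511,82),.076),'yellow':((538,444),.052),'box':((330,404),.046),'green':((97,83),.076),'purple':((90,610),.076)}
sc={'pink':(459,293),'amber':(446,227),'white':(347,391),'yellow':(292,290),'box':(373,279),'green':(515,331)}
for n,((u,v),z) in top.items():
    p=ray('top0',180+(u+.5)/4-.5,120+(v+.5)/4-.5,z); q=ray('scene0',*(np.array(sc[n])*.64),z) if n in sc else p
    print(n,(p*1000).round(1)[:2],(q*1000).round(1)[:2])
for n,c,a,z in(('blue',(498.2,-335.3),14.0,0),('orange',(535.4,305.4),-.4,0)):
    for k in(-66,0,66): print(n,k,np.round([c[0]+k*np.cos(np.radians(a)),c[1]+k*np.sin(np.radians(a))],1))
E
```

```text
pink [555.3  85.6] [561.2  81.3]
amber [431.  129.2] [435.8 125.5]
white [ 640.1 -110.5] [ 645. -113.]
yellow [ 440.1 -121.1] [ 444.  -122.5]
box [465.2  -6.2] [465.   -6.7]
green [644.8 119.9] [647.5 117.1]
purple [354.9 125.2] [354.9 125.2]
blue -66 [ 434.2 -351.3]
blue 0 [ 498.2 -335.3]
blue 66 [ 562.2 -319.3]
orange -66 [469.4 305.9]
orange 0 [535.4 305.4]
orange 66 [601.4 304.9]
```

Request:
{"name": "apply_moves", "arguments": {
  "motion": [
    {"jaw": 100,"delta_pos": [0,0,0],"twist": [0,0,3.35]},
    {"jaw": 100,"delta_pos": [2.63,-2.89,0.4],"twist": [0,0,0]},
    {"jaw": 100,"delta_pos": [2.63,-2.89,0.4],"twist": [0,0,0]},
    {"jaw": 100,"delta_pos": [2.63,-2.89,0.4],"twist": [0,0,0]},
    {"jaw": 100,"delta_pos": [2.63,-2.89,0.4],"twist": [0,0,0]},
    {"jaw": 100,"delta_pos": [2.63,-2.89,0.4],"twist": [0,0,0]},
    {"jaw": 100,"delta_pos": [2.63,-2.89,0.4],"twist": [0,0,0]},
    {"jaw": 100,"delta_pos": [2.63,-2.89,0.4],"twist": [0,0,0]}
  ]
}}

```text
time: 0.9
tcp_pos: [0.3165, -0.3541, 0.203]
tool_rot: [-180.0, 0.0, 14.0]
wrist_force: [1.1, -0.2, 0.6]
width: 0.0849
gripper_force: 0.0
```

Request:
{"name": "apply_moves", "arguments": {
  "motion": [
    {"jaw": 100,"delta_pos": [2.63,-2.89,0.4],"twist": [0,0,0]},
    {"jaw": 100,"delta_pos": [2.63,-2.89,0.4],"twist": [0,0,0]},
    {"jaw": 100,"delta_pos": [2.63,-2.89,0.4],"twist": [0,0,0]},
    {"jaw": 100,"delta_pos": [2.63,-2.89,0.4],"twist": [0,0,0]},
    {"jaw": 100,"delta_pos": [2.63,-2.89,0.4],"twist": [0,0,0]},
    {"jaw": 100,"delta_pos": [2.63,-2.89,0.4],"twist": [0,0,0]},
    {"jaw": 100,"delta_pos": [2.63,-2.89,0.4],"twist": [0,0,0]},
    {"jaw": 100,"delta_pos": [2.63,-2.89,0.4],"twist": [0,0,0]}
  ]
}}

```text
time: 1.7
tcp_pos: [0.4646, -0.0791, 0.1711]
tool_rot: [180.0, 0.0, 14.0]
wrist_force: [0.3, -1.1, 0.4]
width: 0.0853
gripper_force: 0.0
```

Request:
{"name": "apply_moves", "arguments": {
  "motion": [
    {"jaw": 100,"delta_pos": [2.63,-2.89,0.4],"twist": [0,0,0]},
    {"jaw": 100,"delta_pos": [2.63,-2.89,0.4],"twist": [0,0,0]},
    {"jaw": 100,"delta_pos": [2.63,-2.89,0.4],"twist": [0,0,0]},
    {"jaw": 100,"delta_pos": [2.63,-2.89,0.4],"twist": [0,0,0]},
    {"jaw": 100,"delta_pos": [2.63,-2.89,0.4],"twist": [0,0,0]},
    {"jaw": 100,"delta_pos": [0,0,0],"twist": [0,0,0]},
    {"jaw": 100,"delta_pos": [0,0,0],"twist": [0,0,0]},
    {"jaw": 100,"delta_pos": [0,0,0],"twist": [0,0,0]}
  ]
}}

```text
time: 2.5
tcp_pos: [0.5567, 0.0903, 0.151]
tool_rot: [180.0, 0.0, 13.9]
wrist_force: [0.2, -0.4, 0.0]
width: 0.0854
gripper_force: 0.0
```

```bash
cat >> h.py <<'E'
def go(x,y,z,yaw=None,s=None):
    "tool delta (cm) after turning to yaw, from the measured pose"
    s=s or read_state(); y0=s['tool_rot'][2]; yaw=y0 if yaw is None else yaw; a=np.radians(yaw)
    d=np.array([x,y,z])*100-s['tcp_pos']*100
    print('twist',round(y0-yaw,2),'d',np.round([np.cos(a)*d[0]+np.sin(a)*d[1],np.sin(a)*d[0]-np.cos(a)*d[1],-d[2]],2))
def st():
    s=read_state(); print(round(s['time'],2),(s['tcp_pos']*1000).round(1),s['tool_rot'].round(2),'w',round(s['width']*1000,1),'F',s['wrist_force'].round(1),'g',round(s['gripper_force'],1),'q',np.round(s['q'],0))
E
python3 - <<'E'
from h import *
st(); c=snap('wrist','w0'); go(.557,.084,.15,14)
print([proj('w0',np.array(p)).round(1) for p in((.557,.084,.076),(.557,.084,0))])
E
```

```text
2.5 [556.7  90.3 151. ] [1.7996e+02 4.0000e-02 1.3930e+01] w 85.4 F [ 0.2 -0.4  0. ] g 0.0 q [  19.   19.  -39.   97.   13.   68. -100.]
twist -0.1 d [-0.12  0.59  0.12]
[array([265.2, 208.8]), array([262.9, 180.7])]
```

View pics/w0.png

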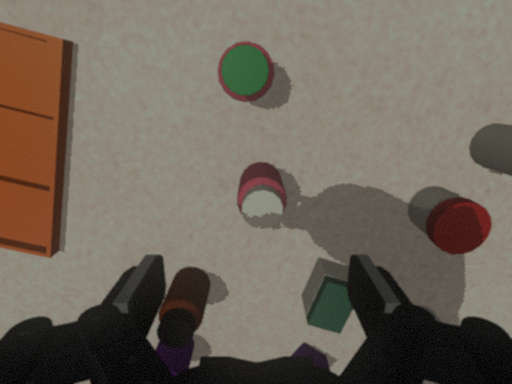

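The wrist view shows the white-capped pink bottle centred ahead at (263,205), 3–4 px from the predicted spot, and the green-capped one behind at (246,70). I'll descend and grip.

Request:
{"name": "apply_moves", "arguments": {
  "motion": [
    {"jaw": 100,"delta_pos": [0.1,0.6,1.5],"twist": [0,0,0]},
    {"jaw": 100,"delta_pos": [0,0,4],"twist": [0,0,0]},
    {"jaw": 100,"delta_pos": [0,0,3.5],"twist": [0,0,0]},
    {"jaw": 100,"delta_pos": [0,0,2.5],"twist": [0,0,0]},
    {"jaw": 100,"delta_pos": [0,0,1.4],"twist": [0,0,0]},
    {"jaw": 100,"delta_pos": [0,0,0],"twist": [0,0,0]},
    {"jaw": 100,"delta_pos": [0,0,0],"twist": [0,0,0]},
    {"jaw": 60,"delta_pos": [0,0,0],"twist": [0,0,0]}
  ],
  "grip_force": 35
}}

```text
time: 3.35
tcp_pos: [0.5604, 0.0859, 0.0237]
tool_rot: [180.0, -0.1, 14.0]
wrist_force: [-1.0, 0.5, -0.0]
width: 0.073
gripper_force: 0.0
```

Request:
{"name": "apply_moves", "arguments": {
  "motion": [
    {"jaw": 52,"delta_pos": [0,0,0],"twist": [0,0,0]},
    {"jaw": 45,"delta_pos": [0,0,0],"twist": [0,0,0]},
    {"jaw": 30,"delta_pos": [0,0,0],"twist": [0,0,0]},
    {"jaw": 20,"delta_pos": [0,0,0],"twist": [0,0,0]},
    {"jaw": 20,"delta_pos": [0,0,0],"twist": [0,0,0]},
    {"jaw": 20,"delta_pos": [0,0,0],"twist": [0,0,0]},
    {"jaw": 20,"delta_pos": [0,0,0],"twist": [0,0,0]},
    {"jaw": 20,"delta_pos": [0,0,0],"twist": [0,0,0]}
  ]
}}

```text
time: 4.15
tcp_pos: [0.5599, 0.0859, 0.0231]
tool_rot: [180.0, -0.1, 14.0]
wrist_force: [-1.4, -0.6, 6.8]
width: 0.0385
gripper_force: 35.1
```

```bash
python3 - <<'E'
from h import *
st(); snap('scene','s1'); i=cv2.imread('pics/s1.png')[100:290,160:400]; cv2.imwrite('pics/s1c.png',cv2.resize(i,None,fx=3,fy=3)[:600])
print('top',end=' ');go(.5622,-.3193,.14,14)
E
```

```text
4.15 [559.9  85.9  23.1] [ 1.7997e+02 -7.0000e-02  1.4000e+01] w 38.5 F [-1.4 -0.6  6.8] g 35.1 q [  16.   28.  -36.  103.   20.   55. -104.]
top twist -0.01 d [ -9.58  39.37 -11.69]
```

View pics/s1c.png

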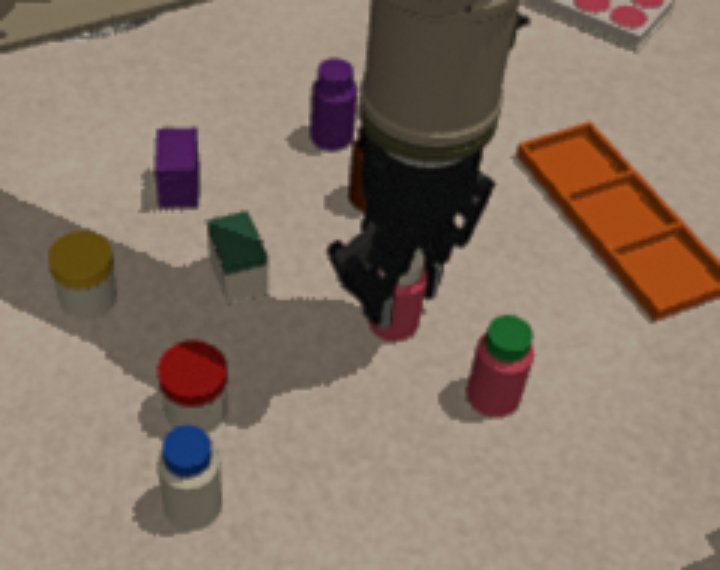

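The pink bottle is gripped at 38.5 mm, close to its 40 mm body. Now lift it and carry it to the near end of the blue tray.

Request:
{"name": "apply_moves", "arguments": {
  "motion": [
    {"jaw": 20,"delta_pos": [0,0,-2],"twist": [0,0,0]},
    {"jaw": 20,"delta_pos": [0,0,-4],"twist": [0,0,0]},
    {"jaw": 20,"delta_pos": [0,0,-4],"twist": [0,0,0]},
    {"jaw": 20,"delta_pos": [0,0,-1.7],"twist": [0,0,0]},
    {"jaw": 20,"delta_pos": [-1,1.6,0],"twist": [0,0,0]},
    {"jaw": 20,"delta_pos": [-1.9,3.3,0],"twist": [0,0,0]},
    {"jaw": 20,"delta_pos": [-1.9,3.3,0],"twist": [0,0,0]},
    {"jaw": 20,"delta_pos": [-1.9,3.3,0],"twist": [0,0,0]}
  ]
}}

```text
time: 5.0
tcp_pos: [0.5216, -0.0431, 0.1394]
tool_rot: [180.0, -0.0, 14.0]
wrist_force: [-0.4, 0.1, -1.2]
width: 0.0389
gripper_force: 35.6
```

Request:
{"name": "apply_moves", "arguments": {
  "motion": [
    {"jaw": 20,"delta_pos": [-1.9,3.3,0],"twist": [0,0,0]},
    {"jaw": 20,"delta_pos": [-1.9,3.3,0],"twist": [0,0,0]},
    {"jaw": 20,"delta_pos": [-1.9,3.3,0],"twist": [0,0,0]},
    {"jaw": 20,"delta_pos": [-1.9,3.3,0],"twist": [0,0,0]},
    {"jaw": 20,"delta_pos": [-1.9,3.3,0],"twist": [0,0,0]},
    {"jaw": 20,"delta_pos": [-1.9,3.3,0],"twist": [0,0,0]},
    {"jaw": 20,"delta_pos": [-1.9,3.3,0],"twist": [0,0,0]},
    {"jaw": 20,"delta_pos": [-1.9,3.3,0],"twist": [0,0,0]}
  ]
}}

```text
time: 5.8
tcp_pos: [0.4379, -0.3362, 0.1395]
tool_rot: [180.0, -0.0, 14.0]
wrist_force: [0.9, 0.3, -1.1]
width: 0.0388
gripper_force: 35.6
```

Request:
{"name": "apply_moves", "arguments": {
  "motion": [
    {"jaw": 20,"delta_pos": [-0.8,1.4,0],"twist": [0,0,0]},
    {"jaw": 20,"delta_pos": [0,0,0],"twist": [0,0,0]},
    {"jaw": 20,"delta_pos": [0,0,0],"twist": [0,0,0]},
    {"jaw": 20,"delta_pos": [0,0,0],"twist": [0,0,0]},
    {"jaw": 20,"delta_pos": [0,0,0],"twist": [0,0,0]},
    {"jaw": 20,"delta_pos": [0,0,0],"twist": [0,0,0]},
    {"jaw": 20,"delta_pos": [0,0,0],"twist": [0,0,0]},
    {"jaw": 20,"delta_pos": [0,0,0],"twist": [0,0,0]}
  ]
}}

```text
time: 6.6
tcp_pos: [0.4343, -0.3501, 0.1394]
tool_rot: [180.0, -0.0, 14.0]
wrist_force: [0.3, -0.0, -1.6]
width: 0.039
gripper_force: 35.6
```

```bash
python3 - <<'E'
from h import *
st(); c=snap('wrist','w1'); go(.4342,-.3513,.027,14)
a=np.radians(14)
for x,y in((101,37),(101,-37),(-101,37),(-101,-37)):
    p=np.array([498.2+x*np.cos(a)-y*np.sin(a),-335.3+x*np.sin(a)+y*np.cos(a),15])/1000; print(proj('w1',p).round(1))
E
```

```text
6.6 [ 434.3 -350.1  139.4] [179.99  -0.    14.02] w 39.0 F [ 0.3 -0.  -1.6] g 35.6 q [ 56.  17. -25. 100.   8.  66. -48.]
twist 0.01 d [-0.03  0.1  11.24]
[206.2 -36.5]
[310.2 -36.5]
[217.  224.9]
[298.4 224.9]
```

View pics/w1.png

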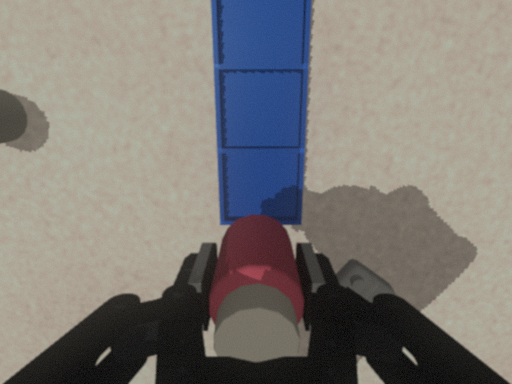

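The near tray edge is seen at u 221–302, v 224, against the predicted 217–298, 225. I'll shift about 3 mm along tool +y and lower the bottle.

Request:
{"name": "apply_moves", "arguments": {
  "motion": [
    {"jaw": 20,"delta_pos": [0,0.3,2],"twist": [0,0,0]},
    {"jaw": 20,"delta_pos": [0,0,3],"twist": [0,0,0]},
    {"jaw": 20,"delta_pos": [0,0,3],"twist": [0,0,0]},
    {"jaw": 20,"delta_pos": [0,0,1.6],"twist": [0,0,0]},
    {"jaw": 20,"delta_pos": [0,0,0.8],"twist": [0,0,0]},
    {"jaw": 20,"delta_pos": [0,0,0.4],"twist": [0,0,0]},
    {"jaw": 20,"delta_pos": [0,0,0.3],"twist": [0,0,0]},
    {"jaw": 20,"delta_pos": [0,0,0.1],"twist": [0,0,0]}
  ]
}}

```text
time: 7.45
tcp_pos: [0.4354, -0.3536, 0.028]
tool_rot: [179.9, -0.0, 14.0]
wrist_force: [0.4, -0.2, -0.4]
width: 0.0389
gripper_force: 35.6
```

```bash
python3 - <<'E'
from h import *
st()
E
```

```text
7.45 [ 435.4 -353.6   28. ] [ 1.7993e+02 -4.0000e-02  1.4000e+01] w 38.9 F [ 0.4 -0.2 -0.4] g 35.6 q [ 54.  25. -23. 104.  12.  53. -51.]
```

Request:
{"name": "apply_moves", "arguments": {
  "motion": [
    {"jaw": 20,"delta_pos": [0,0,0.05],"twist": [0,0,0]},
    {"jaw": 20,"delta_pos": [0,0,0.05],"twist": [0,0,0]},
    {"jaw": 20,"delta_pos": [0,0,0],"twist": [0,0,0]},
    {"jaw": 20,"delta_pos": [0,0,0],"twist": [0,0,0]},
    {"jaw": 50,"delta_pos": [0,0,0],"twist": [0,0,0]},
    {"jaw": 55,"delta_pos": [0,0,0],"twist": [0,0,0]},
    {"jaw": 70,"delta_pos": [0,0,0],"twist": [0,0,0]},
    {"jaw": 80,"delta_pos": [0,0,0],"twist": [0,0,0]}
  ]
}}

```text
time: 8.25
tcp_pos: [0.4349, -0.3532, 0.0263]
tool_rot: [-180.0, -0.0, 14.0]
wrist_force: [-0.3, -0.4, -0.7]
width: 0.0684
gripper_force: 0.0
```

Request:
{"name": "apply_moves", "arguments": {
  "motion": [
    {"jaw": 85,"delta_pos": [0,0,0],"twist": [0,0,0]},
    {"jaw": 85,"delta_pos": [0,0,0],"twist": [0,0,0]},
    {"jaw": 85,"delta_pos": [0,0,-1],"twist": [0,0,0]},
    {"jaw": 85,"delta_pos": [0,0,-3],"twist": [0,0,0]},
    {"jaw": 100,"delta_pos": [0,0,-4],"twist": [0,0,0]},
    {"jaw": 100,"delta_pos": [0,0,-4],"twist": [0,0,0]},
    {"jaw": 100,"delta_pos": [0,0,0],"twist": [0,0,0]},
    {"jaw": 100,"delta_pos": [0,0,0],"twist": [0,0,0]}
  ]
}}

```text
time: 9.05
tcp_pos: [0.4354, -0.3536, 0.1479]
tool_rot: [179.9, -0.1, 14.0]
wrist_force: [-0.2, -0.0, -0.9]
width: 0.0855
gripper_force: 0.0
```

```bash
python3 - <<'E'
from h import *
st(); snap('scene','s2'); i=cv2.imread('pics/s2.png')[100:320,40:280]; cv2.imwrite('pics/s2c.png',cv2.resize(i,None,fx=2.5,fy=2.5))
go(.643,-.1115,.15,14)
E
```

```text
9.05 [ 435.4 -353.6  147.9] [ 1.7987e+02 -8.0000e-02  1.4000e+01] w 85.5 F [-0.2 -0.  -0.9] g 0.0 q [ 56.  16. -25.  99.   7.  66. -47.]
twist -0.0 d [ 26.06 -18.41  -0.35]
```

View pics/s2c.png

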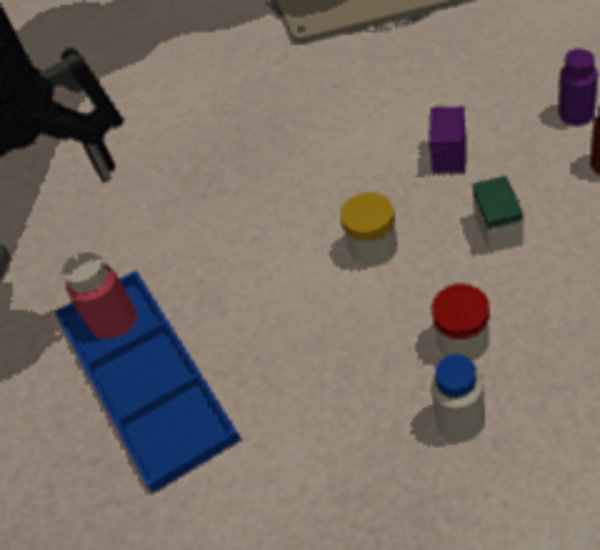

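The pink bottle stands upright in the near compartment, at crop (103,300). Next, the white bottle.

Request:
{"name": "apply_moves", "arguments": {
  "motion": [
    {"jaw": 100,"delta_pos": [2.6,-1.84,0],"twist": [0,0,0]},
    {"jaw": 100,"delta_pos": [2.6,-1.84,0],"twist": [0,0,0]},
    {"jaw": 100,"delta_pos": [2.6,-1.84,0],"twist": [0,0,0]},
    {"jaw": 100,"delta_pos": [2.6,-1.84,0],"twist": [0,0,0]},
    {"jaw": 100,"delta_pos": [2.6,-1.84,0],"twist": [0,0,0]},
    {"jaw": 100,"delta_pos": [2.6,-1.84,0],"twist": [0,0,0]},
    {"jaw": 100,"delta_pos": [2.6,-1.84,0],"twist": [0,0,0]},
    {"jaw": 100,"delta_pos": [2.6,-1.84,0],"twist": [0,0,0]}
  ]
}}

```text
time: 9.9
tcp_pos: [0.6011, -0.1589, 0.1448]
tool_rot: [-179.9, 0.1, 14.0]
wrist_force: [-0.1, 0.2, 0.0]
width: 0.0856
gripper_force: 0.0
```

Request:
{"name": "apply_moves", "arguments": {
  "motion": [
    {"jaw": 100,"delta_pos": [2.6,-1.84,0],"twist": [0,0,0]},
    {"jaw": 100,"delta_pos": [2.6,-1.84,0],"twist": [0,0,0]},
    {"jaw": 100,"delta_pos": [0,0,0],"twist": [0,0,0]},
    {"jaw": 100,"delta_pos": [0,0,0],"twist": [0,0,0]},
    {"jaw": 100,"delta_pos": [0,0,0],"twist": [0,0,0]},
    {"jaw": 100,"delta_pos": [0,0,0],"twist": [0,0,0]},
    {"jaw": 100,"delta_pos": [0,0,0],"twist": [0,0,0]},
    {"jaw": 100,"delta_pos": [0,0,0],"twist": [0,0,0]}
  ]
}}

```text
time: 10.7
tcp_pos: [0.6424, -0.1125, 0.1464]
tool_rot: [180.0, 0.0, 13.9]
wrist_force: [-0.0, -0.4, 1.2]
width: 0.0854
gripper_force: 0.0
```

```bash
python3 - <<'E'
from h import *
st(); snap('wrist','w2'); i=cv2.imread('pics/w2.png'); h=cv2.cvtColor(i,cv2.COLOR_BGR2HSV)
m=cv2.inRange(h,(105,110,40),(125,255,255)); n,l,s,c=cv2.connectedComponentsWithStats(m)
for k in range(1,n):
    if s[k,4]>150: print(s[k],c[k].round(1),(ray('w2',*c[k],.076)*1000).round(1))
print(proj('w2',np.array((.6435,-.1115,.076)))); go(.6435,-.1115,.022,14)
E
```

```text
10.7 [ 642.4 -112.5  146.4] [179.98   0.    13.95] w 85.4 F [-0.  -0.4  1.2] g 0.0 q [ 28.  29. -31.  84.  15.  71. -80.]
[ 234  188   41   41 1251] [254.2 208.8] [ 642.6 -110.6   76. ]
[ 398  268   81   58 3269] [440.7 291.7] [ 610.6 -268.4   76. ]
[255.72009007 207.91839416]
twist -0.04 d [ 0.11 -0.05 12.44]
```

Request:
{"name": "apply_moves", "arguments": {
  "motion": [
    {"jaw": 100,"delta_pos": [0.1,-0.1,1.5],"twist": [0,0,0]},
    {"jaw": 100,"delta_pos": [0,0,4],"twist": [0,0,0]},
    {"jaw": 100,"delta_pos": [0,0,3.5],"twist": [0,0,0]},
    {"jaw": 100,"delta_pos": [0,0,2],"twist": [0,0,0]},
    {"jaw": 100,"delta_pos": [0,0,1.4],"twist": [0,0,0]},
    {"jaw": 100,"delta_pos": [0,0,0],"twist": [0,0,0]},
    {"jaw": 100,"delta_pos": [0,0,0],"twist": [0,0,0]},
    {"jaw": 60,"delta_pos": [0,0,0],"twist": [0,0,0]}
  ]
}}

```text
time: 11.55
tcp_pos: [0.6444, -0.1106, 0.0238]
tool_rot: [179.9, -0.1, 14.0]
wrist_force: [-0.4, -0.8, 0.5]
width: 0.0732
gripper_force: 0.0
```

Request:
{"name": "apply_moves", "arguments": {
  "motion": [
    {"jaw": 52,"delta_pos": [0,0,0],"twist": [0,0,0]},
    {"jaw": 45,"delta_pos": [0,0,0],"twist": [0,0,0]},
    {"jaw": 30,"delta_pos": [0,0,0],"twist": [0,0,0]},
    {"jaw": 20,"delta_pos": [0,0,0],"twist": [0,0,0]},
    {"jaw": 20,"delta_pos": [0,0,0],"twist": [0,0,0]},
    {"jaw": 20,"delta_pos": [0,0,0],"twist": [0,0,0]},
    {"jaw": 20,"delta_pos": [0,0,0],"twist": [0,0,0]},
    {"jaw": 20,"delta_pos": [0,0,0],"twist": [0,0,0]}
  ]
}}

```text
time: 12.35
tcp_pos: [0.644, -0.1107, 0.0233]
tool_rot: [180.0, -0.1, 14.0]
wrist_force: [-1.9, -0.1, 6.3]
width: 0.0389
gripper_force: 35.7
```

```bash
python3 - <<'E'
from h import *
st(); go(.5625,-.322,.14,14)
E
```

```text
12.35 [ 644.  -110.7   23.3] [ 1.7995e+02 -7.0000e-02  1.3990e+01] w 38.9 F [-1.9 -0.1  6.3] g 35.7 q [ 27.  36. -29.  89.  19.  59. -83.]
twist -0.01 d [-13.02  18.53 -11.67]
```

Request:
{"name": "apply_moves", "arguments": {
  "motion": [
    {"jaw": 20,"delta_pos": [0,0,-2],"twist": [0,0,0]},
    {"jaw": 20,"delta_pos": [0,0,-4],"twist": [0,0,0]},
    {"jaw": 20,"delta_pos": [0,0,-4],"twist": [0,0,0]},
    {"jaw": 20,"delta_pos": [-0.7,1,-1.7],"twist": [0,0,0]},
    {"jaw": 20,"delta_pos": [-2,2.9,0],"twist": [0,0,0]},
    {"jaw": 20,"delta_pos": [-2.4,3.4,0],"twist": [0,0,0]},
    {"jaw": 20,"delta_pos": [-2.4,3.4,0],"twist": [0,0,0]},
    {"jaw": 20,"delta_pos": [-2.4,3.4,0],"twist": [0,0,0]}
  ]
}}

```text
time: 13.15
tcp_pos: [0.58, -0.2733, 0.1387]
tool_rot: [-180.0, 0.1, 14.0]
wrist_force: [0.1, -0.5, -0.7]
width: 0.0393
gripper_force: 35.4
```

Request:
{"name": "apply_moves", "arguments": {
  "motion": [
    {"jaw": 20,"delta_pos": [-2.1,3,0],"twist": [0,0,0]},
    {"jaw": 20,"delta_pos": [-1,1.45,0],"twist": [0,0,0]},
    {"jaw": 20,"delta_pos": [0,0,0],"twist": [0,0,0]},
    {"jaw": 20,"delta_pos": [0,0,0],"twist": [0,0,0]},
    {"jaw": 20,"delta_pos": [0,0,3],"twist": [0,0,0]},
    {"jaw": 20,"delta_pos": [0,0,3],"twist": [0,0,0]},
    {"jaw": 20,"delta_pos": [0,0,0],"twist": [0,0,0]},
    {"jaw": 20,"delta_pos": [0,0,0],"twist": [0,0,0]}
  ]
}}

```text
time: 13.95
tcp_pos: [0.5629, -0.3203, 0.0797]
tool_rot: [-179.9, -0.0, 14.1]
wrist_force: [0.1, -0.9, -1.0]
width: 0.0392
gripper_force: 35.5
```

```bash
python3 - <<'E'
from h import *
st(); go(.563,-.322,.0273,14)
E
```

```text
13.95 [ 562.9 -320.3   79.7] [-1.7994e+02 -1.0000e-02  1.4130e+01] w 39.2 F [ 0.1 -0.9 -1. ] g 35.5 q [ 45.  31. -26.  88.  15.  64. -60.]
twist 0.13 d [-0.03  0.17  5.24]
```

Request:
{"name": "apply_moves", "arguments": {
  "motion": [
    {"jaw": 20,"delta_pos": [0,0.15,2],"twist": [0,0,0]},
    {"jaw": 20,"delta_pos": [0,0,1.5],"twist": [0,0,0]},
    {"jaw": 20,"delta_pos": [0,0,0.8],"twist": [0,0,0]},
    {"jaw": 20,"delta_pos": [0,0,0.4],"twist": [0,0,0]},
    {"jaw": 20,"delta_pos": [0,0,0.3],"twist": [0,0,0]},
    {"jaw": 20,"delta_pos": [0,0,0.2],"twist": [0,0,0]},
    {"jaw": 20,"delta_pos": [0,0,0.05],"twist": [0,0,0]},
    {"jaw": 20,"delta_pos": [0,0,0],"twist": [0,0,0]}
  ]
}}

```text
time: 14.75
tcp_pos: [0.5627, -0.3236, 0.0273]
tool_rot: [180.0, -0.0, 14.0]
wrist_force: [-0.3, 0.3, 0.9]
width: 0.0392
gripper_force: 35.6
```

```bash
python3 - <<'E'
from h import *
st()
E
```

```text
14.75 [ 562.7 -323.6   27.3] [ 1.7997e+02 -3.0000e-02  1.3990e+01] w 39.2 F [-0.3  0.3  0.9] g 35.6 q [ 45.  35. -25.  90.  16.  59. -61.]
```

Request:
{"name": "apply_moves", "arguments": {
  "motion": [
    {"jaw": 20,"delta_pos": [0,0,0.03],"twist": [0,0,0]},
    {"jaw": 50,"delta_pos": [0,0,0],"twist": [0,0,0]},
    {"jaw": 55,"delta_pos": [0,0,0],"twist": [0,0,0]},
    {"jaw": 70,"delta_pos": [0,0,0],"twist": [0,0,0]},
    {"jaw": 80,"delta_pos": [0,0,0],"twist": [0,0,0]},
    {"jaw": 85,"delta_pos": [0,0,0],"twist": [0,0,0]},
    {"jaw": 85,"delta_pos": [0,0,-1],"twist": [0,0,0]},
    {"jaw": 85,"delta_pos": [0,0,-3],"twist": [0,0,0]}
  ]
}}

```text
time: 15.55
tcp_pos: [0.5608, -0.3227, 0.0647]
tool_rot: [-179.8, 0.2, 14.0]
wrist_force: [-0.1, -0.5, -0.9]
width: 0.0722
gripper_force: 0.0
```

Request:
{"name": "apply_moves", "arguments": {
  "motion": [
    {"jaw": 100,"delta_pos": [0,0,-4],"twist": [0,0,0]},
    {"jaw": 100,"delta_pos": [0,0,-4],"twist": [0,0,0]},
    {"jaw": 100,"delta_pos": [-0.9,-2.8,0],"twist": [0,0,0]},
    {"jaw": 100,"delta_pos": [-0.9,-2.8,0],"twist": [0,0,0]},
    {"jaw": 100,"delta_pos": [-0.9,-2.8,0],"twist": [0,0,0]},
    {"jaw": 100,"delta_pos": [-0.9,-2.8,0],"twist": [0,0,0]},
    {"jaw": 100,"delta_pos": [-0.9,-2.8,0],"twist": [0,0,0]},
    {"jaw": 100,"delta_pos": [-0.8,-2.8,0],"twist": [0,0,0]}
  ]
}}

```text
time: 16.35
tcp_pos: [0.4699, -0.1724, 0.1473]
tool_rot: [179.9, -0.0, 14.0]
wrist_force: [0.6, 0.8, 1.0]
width: 0.0852
gripper_force: 0.0
```

Request:
{"name": "apply_moves", "arguments": {
  "motion": [
    {"jaw": 100,"delta_pos": [-0.8,-2.8,0],"twist": [0,0,0]},
    {"jaw": 100,"delta_pos": [-0.8,-2.8,0],"twist": [0,0,0]},
    {"jaw": 100,"delta_pos": [0,0,0],"twist": [0,0,0]},
    {"jaw": 100,"delta_pos": [0,0,0],"twist": [0,0,0]},
    {"jaw": 100,"delta_pos": [0,0,0],"twist": [0,0,0]},
    {"jaw": 100,"delta_pos": [0,0,0],"twist": [0,0,0]},
    {"jaw": 100,"delta_pos": [0,0,0],"twist": [0,0,0]},
    {"jaw": 100,"delta_pos": [0,0,0],"twist": [0,0,0]}
  ]
}}

```text
time: 17.15
tcp_pos: [0.4415, -0.1231, 0.1464]
tool_rot: [-180.0, 0.0, 14.0]
wrist_force: [-0.2, 0.0, -0.1]
width: 0.0856
gripper_force: 0.0
```

```bash
python3 - <<'E'
from h import *
st(); snap('wrist','w3'); i=cv2.imread('pics/w3.png'); h=cv2.cvtColor(i,cv2.COLOR_BGR2HSV)
m=cv2.inRange(h,(18,110,60),(32,255,255)); n,l,s,c=cv2.connectedComponentsWithStats(m)
for k in range(1,n):
    if s[k,4]>150: print(s[k],c[k].round(1),(ray('w3',*c[k],.052)*1000).round(1))
go(.442,-.1218,.020,14)
E
```

```text
17.15 [ 441.5 -123.1  146.4] [-179.98    0.     13.97] w 85.6 F [-0.2  0.  -0.1] g 0.0 q [ 44.   4. -35. 113.   3.  64. -68.]
[ 225  168   60   59 2734] [254.6 197.4] [ 442.1 -121.2   52. ]
twist -0.02 d [ 0.08 -0.1  12.64]
```

View pics/w3.png

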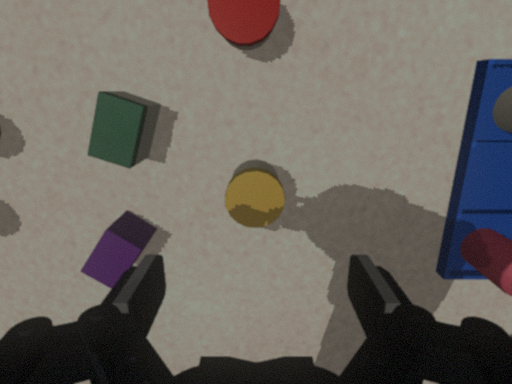

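The yellow jar is centred at (254,197), and both bottles stand in the blue tray at right. I'll grip the jar by its lid.

Request:
{"name": "apply_moves", "arguments": {
  "motion": [
    {"jaw": 100,"delta_pos": [0.1,-0.15,1.5],"twist": [0,0,0]},
    {"jaw": 100,"delta_pos": [0,0,4],"twist": [0,0,0]},
    {"jaw": 100,"delta_pos": [0,0,3.5],"twist": [0,0,0]},
    {"jaw": 100,"delta_pos": [0,0,2.2],"twist": [0,0,0]},
    {"jaw": 100,"delta_pos": [0,0,1.4],"twist": [0,0,0]},
    {"jaw": 100,"delta_pos": [0,0,0],"twist": [0,0,0]},
    {"jaw": 100,"delta_pos": [0,0,0],"twist": [0,0,0]},
    {"jaw": 70,"delta_pos": [0,0,0],"twist": [0,0,0]}
  ]
}}

```text
time: 18.0
tcp_pos: [0.4429, -0.1215, 0.0217]
tool_rot: [179.9, -0.1, 14.0]
wrist_force: [-0.2, -0.3, 0.3]
width: 0.0733
gripper_force: 0.0
```

Request:
{"name": "apply_moves", "arguments": {
  "motion": [
    {"jaw": 60,"delta_pos": [0,0,0],"twist": [0,0,0]},
    {"jaw": 50,"delta_pos": [0,0,0],"twist": [0,0,0]},
    {"jaw": 40,"delta_pos": [0,0,0],"twist": [0,0,0]},
    {"jaw": 30,"delta_pos": [0,0,0],"twist": [0,0,0]},
    {"jaw": 30,"delta_pos": [0,0,0],"twist": [0,0,0]},
    {"jaw": 30,"delta_pos": [0,0,0],"twist": [0,0,0]},
    {"jaw": 30,"delta_pos": [0,0,0],"twist": [0,0,0]},
    {"jaw": 30,"delta_pos": [0,0,0],"twist": [0,0,0]}
  ]
}}

```text
time: 18.8
tcp_pos: [0.4426, -0.1214, 0.0215]
tool_rot: [179.9, -0.1, 14.0]
wrist_force: [-2.3, 0.4, 8.2]
width: 0.0469
gripper_force: 34.7
```

```bash
python3 - <<'E'
from h import *
st(); go(.499,-.338,.14,14)
E
```

```text
18.8 [ 442.6 -121.4   21.5] [ 1.7993e+02 -5.0000e-02  1.3990e+01] w 46.9 F [-2.3  0.4  8.2] g 34.7 q [ 41.  16. -34. 119.  12.  49. -76.]
twist -0.01 d [  0.24  22.38 -11.85]
```

Request:
{"name": "apply_moves", "arguments": {
  "motion": [
    {"jaw": 30,"delta_pos": [0,0,-2],"twist": [0,0,0]},
    {"jaw": 30,"delta_pos": [0,0,-4],"twist": [0,0,0]},
    {"jaw": 30,"delta_pos": [0,0,-4],"twist": [0,0,0]},
    {"jaw": 30,"delta_pos": [0,1,-1.85],"twist": [0,0,0]},
    {"jaw": 30,"delta_pos": [0,2.9,0],"twist": [0,0,0]},
    {"jaw": 30,"delta_pos": [0,3.5,0],"twist": [0,0,0]},
    {"jaw": 30,"delta_pos": [0,3.5,0],"twist": [0,0,0]},
    {"jaw": 30,"delta_pos": [0,3.5,0],"twist": [0,0,0]}
  ]
}}

```text
time: 19.6
tcp_pos: [0.4769, -0.2623, 0.1394]
tool_rot: [180.0, -0.0, 14.0]
wrist_force: [0.6, -0.0, -0.6]
width: 0.0467
gripper_force: 36.4
```

Request:
{"name": "apply_moves", "arguments": {
  "motion": [
    {"jaw": 30,"delta_pos": [0.2,3.5,0],"twist": [0,0,0]},
    {"jaw": 30,"delta_pos": [0,3,0],"twist": [0,0,0]},
    {"jaw": 30,"delta_pos": [0,1.5,0],"twist": [0,0,0]},
    {"jaw": 30,"delta_pos": [0,0,0],"twist": [0,0,0]},
    {"jaw": 30,"delta_pos": [0,0,0],"twist": [0,0,0]},
    {"jaw": 30,"delta_pos": [0,0,0],"twist": [0,0,0]},
    {"jaw": 30,"delta_pos": [0,0,0],"twist": [0,0,0]},
    {"jaw": 30,"delta_pos": [0,0,0],"twist": [0,0,0]}
  ]
}}

```text
time: 20.4
tcp_pos: [0.4982, -0.3373, 0.1393]
tool_rot: [180.0, -0.0, 14.1]
wrist_force: [-1.1, -0.7, -1.4]
width: 0.0469
gripper_force: 36.4
```

```bash
python3 - <<'E'
from h import *
st(); go(.499,-.338,.0255,14); snap('wrist','w4')
E
```

```text
20.4 [ 498.2 -337.3  139.3] [ 1.7998e+02 -1.0000e-02  1.4050e+01] w 46.9 F [-1.1 -0.7 -1.4] g 36.4 q [ 51.  22. -27.  93.  11.  68. -54.]
twist 0.05 d [ 0.06  0.09 11.38]
```

View pics/w4.png

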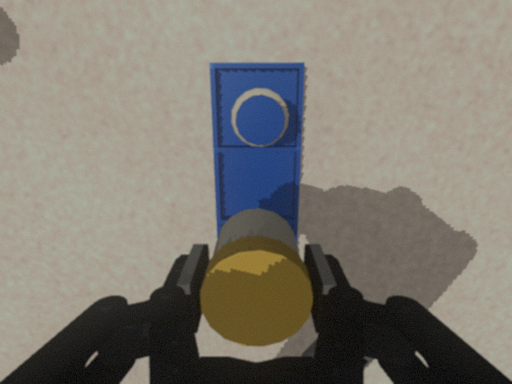

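The white bottle is centred in the far compartment at (260,118), and the jar is aligned with the middle one. Lowering.

Request:
{"name": "apply_moves", "arguments": {
  "motion": [
    {"jaw": 30,"delta_pos": [0.05,0.1,2],"twist": [0,0,0]},
    {"jaw": 30,"delta_pos": [0,0,3],"twist": [0,0,0]},
    {"jaw": 30,"delta_pos": [0,0,3],"twist": [0,0,0]},
    {"jaw": 30,"delta_pos": [0,0,1.6],"twist": [0,0,0]},
    {"jaw": 30,"delta_pos": [0,0,0.8],"twist": [0,0,0]},
    {"jaw": 30,"delta_pos": [0,0,0.5],"twist": [0,0,0]},
    {"jaw": 30,"delta_pos": [0,0,0.3],"twist": [0,0,0]},
    {"jaw": 30,"delta_pos": [0,0,0.1],"twist": [0,0,0]}
  ]
}}

```text
time: 21.25
tcp_pos: [0.4993, -0.3392, 0.0268]
tool_rot: [179.9, -0.0, 14.0]
wrist_force: [0.4, -0.5, -0.3]
width: 0.0471
gripper_force: 36.4
```

Request:
{"name": "apply_moves", "arguments": {
  "motion": [
    {"jaw": 30,"delta_pos": [0,0,0.05],"twist": [0,0,0]},
    {"jaw": 30,"delta_pos": [0,0,0],"twist": [0,0,0]},
    {"jaw": 30,"delta_pos": [0,0,0],"twist": [0,0,0]},
    {"jaw": 30,"delta_pos": [0,0,0],"twist": [0,0,0]},
    {"jaw": 30,"delta_pos": [0,0,0],"twist": [0,0,0]},
    {"jaw": 30,"delta_pos": [0,0,0],"twist": [0,0,0]},
    {"jaw": 30,"delta_pos": [0,0,0],"twist": [0,0,0]},
    {"jaw": 30,"delta_pos": [0,0,0],"twist": [0,0,0]}
  ]
}}

```text
time: 22.05
tcp_pos: [0.4989, -0.3389, 0.0256]
tool_rot: [180.0, -0.0, 14.0]
wrist_force: [-0.6, 0.0, 1.3]
width: 0.0469
gripper_force: 36.4
```

Request:
{"name": "apply_moves", "arguments": {
  "motion": [
    {"jaw": 58,"delta_pos": [0,0,0],"twist": [0,0,0]},
    {"jaw": 63,"delta_pos": [0,0,0],"twist": [0,0,0]},
    {"jaw": 75,"delta_pos": [0,0,0],"twist": [0,0,0]},
    {"jaw": 85,"delta_pos": [0,0,0],"twist": [0,0,0]},
    {"jaw": 90,"delta_pos": [0,0,0],"twist": [0,0,0]},
    {"jaw": 90,"delta_pos": [0,0,0],"twist": [0,0,0]},
    {"jaw": 90,"delta_pos": [0,0,-1],"twist": [0,0,0]},
    {"jaw": 90,"delta_pos": [0,0,-3],"twist": [0,0,0]}
  ]
}}

```text
time: 22.85
tcp_pos: [0.4972, -0.3379, 0.064]
tool_rot: [-179.8, 0.2, 14.0]
wrist_force: [0.5, -0.2, 0.2]
width: 0.0768
gripper_force: 0.0
```

Request:
{"name": "apply_moves", "arguments": {
  "motion": [
    {"jaw": 100,"delta_pos": [0,0,-4],"twist": [0,0,0]},
    {"jaw": 100,"delta_pos": [0,0,-4],"twist": [0,0,0]},
    {"jaw": 100,"delta_pos": [0.4,-3.6,0],"twist": [0,0,0]},
    {"jaw": 100,"delta_pos": [0.4,-3.6,0],"twist": [0,0,0]},
    {"jaw": 100,"delta_pos": [0.4,-3.6,0],"twist": [0,0,0]},
    {"jaw": 100,"delta_pos": [0.4,-3.6,0],"twist": [0,0,0]},
    {"jaw": 100,"delta_pos": [0.4,-3.6,0],"twist": [0,0,0]},
    {"jaw": 100,"delta_pos": [0.4,-3.6,0],"twist": [0,0,0]}
  ]
}}

```text
time: 23.65
tcp_pos: [0.4696, -0.1221, 0.1463]
tool_rot: [179.9, -0.0, 14.0]
wrist_force: [0.1, 0.2, 0.8]
width: 0.0851
gripper_force: 0.0
```

Request:
{"name": "apply_moves", "arguments": {
  "motion": [
    {"jaw": 100,"delta_pos": [0.4,-3.6,0],"twist": [0,0,0]},
    {"jaw": 100,"delta_pos": [0.4,-3.6,0],"twist": [0,0,0]},
    {"jaw": 100,"delta_pos": [0.4,-3.6,0],"twist": [0,0,0]},
    {"jaw": 100,"delta_pos": [0.4,-3.6,0],"twist": [0,0,0]},
    {"jaw": 100,"delta_pos": [0.4,-3.6,0],"twist": [0,0,0]},
    {"jaw": 100,"delta_pos": [0.4,-3.6,0],"twist": [0,0,0]},
    {"jaw": 100,"delta_pos": [0.1,-3.6,0],"twist": [0,0,0]},
    {"jaw": 100,"delta_pos": [0,0,0],"twist": [0,0,0]}
  ]
}}

```text
time: 24.45
tcp_pos: [0.4321, 0.1319, 0.1466]
tool_rot: [-180.0, -0.1, 14.4]
wrist_force: [0.1, -0.5, 0.7]
width: 0.0852
gripper_force: 0.0
```

Request:
{"name": "apply_moves", "arguments": {
  "motion": [
    {"jaw": 100,"delta_pos": [0,0,0],"twist": [0,0,0]},
    {"jaw": 100,"delta_pos": [0,0,0],"twist": [0,0,0]},
    {"jaw": 100,"delta_pos": [0,0,0],"twist": [0,0,0]},
    {"jaw": 100,"delta_pos": [0,0,0],"twist": [0,0,0]},
    {"jaw": 100,"delta_pos": [0,0,0],"twist": [0,0,0]},
    {"jaw": 100,"delta_pos": [0,0,0],"twist": [0,0,0]},
    {"jaw": 100,"delta_pos": [0,0,0],"twist": [0,0,0]},
    {"jaw": 100,"delta_pos": [0,0,0],"twist": [0,0,0]}
  ]
}}

```text
time: 25.25
tcp_pos: [0.4331, 0.1271, 0.1455]
tool_rot: [180.0, 0.0, 14.0]
wrist_force: [-0.6, -0.3, -0.4]
width: 0.0856
gripper_force: 0.0
```

```bash
python3 - <<'E'
from h import *
st(); go(.4335,.1275,.022,14); snap('wrist','w5'); print(proj('w5',np.array([.4335,.1275,.076])))
E
```

```text
25.25 [433.1 127.1 145.5] [179.99   0.    14.  ] w 85.6 F [-0.6 -0.3 -0.4] g 0.0 q [  26.    5.  -49.  113.    4.   64. -101.]
twist 0.0 d [ 0.04 -0.03 12.35]
[256.27269972 209.46865816]
```

View pics/w5.png

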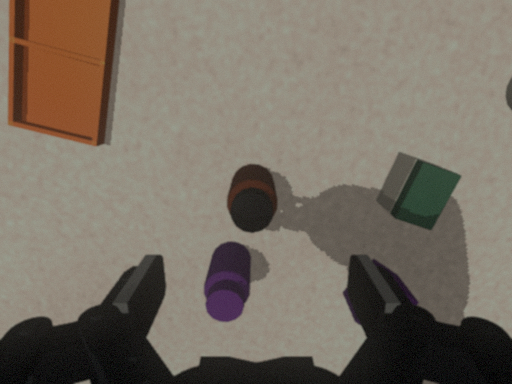

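The amber bottle's black cap is at (252,210), about 3 mm to tool −y, and the purple look-alike is at (226,300). Descend and grip.

Request:
{"name": "apply_moves", "arguments": {
  "motion": [
    {"jaw": 100,"delta_pos": [0.05,-0.25,1.5],"twist": [0,0,0]},
    {"jaw": 100,"delta_pos": [0,0,4],"twist": [0,0,0]},
    {"jaw": 100,"delta_pos": [0,0,3.5],"twist": [0,0,0]},
    {"jaw": 100,"delta_pos": [0,0,2],"twist": [0,0,0]},
    {"jaw": 100,"delta_pos": [0,0,1.3],"twist": [0,0,0]},
    {"jaw": 100,"delta_pos": [0,0,0],"twist": [0,0,0]},
    {"jaw": 100,"delta_pos": [0,0,0],"twist": [0,0,0]},
    {"jaw": 60,"delta_pos": [0,0,0],"twist": [0,0,0]}
  ]
}}

```text
time: 26.1
tcp_pos: [0.434, 0.1298, 0.0237]
tool_rot: [180.0, -0.1, 14.0]
wrist_force: [-0.3, -0.1, 1.2]
width: 0.0734
gripper_force: 0.0
```

Request:
{"name": "apply_moves", "arguments": {
  "motion": [
    {"jaw": 52,"delta_pos": [0,0,0],"twist": [0,0,0]},
    {"jaw": 45,"delta_pos": [0,0,0],"twist": [0,0,0]},
    {"jaw": 30,"delta_pos": [0,0,0],"twist": [0,0,0]},
    {"jaw": 20,"delta_pos": [0,0,0],"twist": [0,0,0]},
    {"jaw": 20,"delta_pos": [0,0,0],"twist": [0,0,0]},
    {"jaw": 20,"delta_pos": [0,0,0],"twist": [0,0,0]},
    {"jaw": 20,"delta_pos": [0,0,0],"twist": [0,0,0]},
    {"jaw": 20,"delta_pos": [0,0,0],"twist": [0,0,0]}
  ]
}}

```text
time: 26.9
tcp_pos: [0.4335, 0.1296, 0.0232]
tool_rot: [180.0, -0.1, 14.0]
wrist_force: [-2.3, -1.0, 6.4]
width: 0.0389
gripper_force: 34.6
```

```bash
python3 - <<'E'
from h import *
st(); go(.603,.305,.14,14); go(.471,.306,.14,14)
E
```

```text
26.9 [433.5 129.6  23.2] [ 1.7996e+02 -5.0000e-02  1.3980e+01] w 38.9 F [-2.3 -1.   6.4] g 34.6 q [  20.   17.  -46.  119.   16.   50. -112.]
twist -0.02 d [ 20.69 -12.92 -11.68]
twist -0.02 d [  7.9  -16.21 -11.68]
```

Request:
{"name": "apply_moves", "arguments": {
  "motion": [
    {"jaw": 20,"delta_pos": [0,0,-2],"twist": [0,0,0]},
    {"jaw": 20,"delta_pos": [0,0,-4],"twist": [0,0,0]},
    {"jaw": 20,"delta_pos": [0,0,-4],"twist": [0,0,0]},
    {"jaw": 20,"delta_pos": [0.4,-0.8,-1.7],"twist": [0,0,0]},
    {"jaw": 20,"delta_pos": [1.3,-2.6,0],"twist": [0,0,0]},
    {"jaw": 20,"delta_pos": [1.6,-3.2,0],"twist": [0,0,0]},
    {"jaw": 20,"delta_pos": [1.6,-3.2,0],"twist": [0,0,0]},
    {"jaw": 20,"delta_pos": [1.6,-3.2,0],"twist": [0,0,0]}
  ]
}}

```text
time: 27.7
tcp_pos: [0.4651, 0.2725, 0.1396]
tool_rot: [180.0, -0.0, 13.9]
wrist_force: [0.4, 0.7, -0.5]
width: 0.0391
gripper_force: 35.7
```

Request:
{"name": "apply_moves", "arguments": {
  "motion": [
    {"jaw": 20,"delta_pos": [1,-2.2,0],"twist": [0,0,0]},
    {"jaw": 20,"delta_pos": [0.4,-1,0],"twist": [0,0,0]},
    {"jaw": 20,"delta_pos": [0,0,0],"twist": [0,0,0]},
    {"jaw": 20,"delta_pos": [0,0,0],"twist": [0,0,0]},
    {"jaw": 20,"delta_pos": [0,0,0],"twist": [0,0,0]},
    {"jaw": 20,"delta_pos": [0,0,0],"twist": [0,0,0]},
    {"jaw": 20,"delta_pos": [0,0,0],"twist": [0,0,0]},
    {"jaw": 20,"delta_pos": [0,0,0],"twist": [0,0,0]}
  ]
}}

```text
time: 28.5
tcp_pos: [0.4707, 0.3055, 0.1396]
tool_rot: [180.0, -0.0, 14.0]
wrist_force: [-0.6, -0.0, -1.0]
width: 0.039
gripper_force: 35.7
```

```bash
python3 - <<'E'
from h import *
st(); go(.471,.306,.0273,14); snap('wrist','w6')
a=np.radians(-.4)
for x,y in((101,37),(101,-37),(35,37),(35,-37),(-101,37),(-101,-37)):
    p=np.array([535.4+x*np.cos(a)-y*np.sin(a),305.4+x*np.sin(a)+y*np.cos(a),15])/1000; print(proj('w6',p).round(1))
E
```

```text
28.5 [470.7 305.5 139.6] [ 1.7998e+02 -1.0000e-02  1.3960e+01] w 39.0 F [-0.6 -0.  -1. ] g 35.7 q [   5.   23.  -52.   98.   19.   68. -128.]
twist -0.04 d [ 0.04 -0.04 11.23]
[263.5 -41.7]
[361.9 -11.8]
[241.7  56.2]
[332.8  81.5]
[206.3 215.1]
[285.4 233.7]
```

View pics/w6.png

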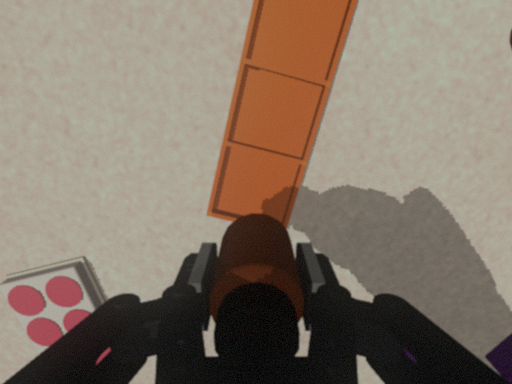

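The near-left tray corner is seen at (208,215), against the predicted (206,215), so the estimate is good. Lower the amber bottle.

Request:
{"name": "apply_moves", "arguments": {
  "motion": [
    {"jaw": 20,"delta_pos": [0.05,0.05,2],"twist": [0,0,0]},
    {"jaw": 20,"delta_pos": [0,0,3],"twist": [0,0,0]},
    {"jaw": 20,"delta_pos": [0,0,3],"twist": [0,0,0]},
    {"jaw": 20,"delta_pos": [0,0,1.6],"twist": [0,0,0]},
    {"jaw": 20,"delta_pos": [0,0,0.8],"twist": [0,0,0]},
    {"jaw": 20,"delta_pos": [0,0,0.5],"twist": [0,0,0]},
    {"jaw": 20,"delta_pos": [0,0,0.2],"twist": [0,0,0]},
    {"jaw": 20,"delta_pos": [0,0,0.1],"twist": [0,0,0]}
  ]
}}

```text
time: 29.35
tcp_pos: [0.4716, 0.306, 0.0283]
tool_rot: [-180.0, -0.1, 14.0]
wrist_force: [0.0, -0.7, -0.6]
width: 0.0388
gripper_force: 35.7
```

Request:
{"name": "apply_moves", "arguments": {
  "motion": [
    {"jaw": 20,"delta_pos": [0,0,0.05],"twist": [0,0,0]},
    {"jaw": 20,"delta_pos": [0,0,0],"twist": [0,0,0]},
    {"jaw": 20,"delta_pos": [0,0,0],"twist": [0,0,0]},
    {"jaw": 20,"delta_pos": [0,0,0],"twist": [0,0,0]},
    {"jaw": 20,"delta_pos": [0,0,0],"twist": [0,0,0]},
    {"jaw": 20,"delta_pos": [0,0,0],"twist": [0,0,0]},
    {"jaw": 20,"delta_pos": [0,0,0],"twist": [0,0,0]},
    {"jaw": 20,"delta_pos": [0,0,0],"twist": [0,0,0]}
  ]
}}

```text
time: 30.15
tcp_pos: [0.4713, 0.3057, 0.0273]
tool_rot: [180.0, -0.0, 14.0]
wrist_force: [-0.4, -0.5, 5.8]
width: 0.0389
gripper_force: 36.2
```

Request:
{"name": "apply_moves", "arguments": {
  "motion": [
    {"jaw": 50,"delta_pos": [0,0,0],"twist": [0,0,0]},
    {"jaw": 55,"delta_pos": [0,0,0],"twist": [0,0,0]},
    {"jaw": 70,"delta_pos": [0,0,0],"twist": [0,0,0]},
    {"jaw": 80,"delta_pos": [0,0,0],"twist": [0,0,0]},
    {"jaw": 85,"delta_pos": [0,0,0],"twist": [0,0,0]},
    {"jaw": 85,"delta_pos": [0,0,-1],"twist": [0,0,0]},
    {"jaw": 85,"delta_pos": [0,0,-3],"twist": [0,0,0]},
    {"jaw": 100,"delta_pos": [0,0,-4],"twist": [0,0,0]}
  ]
}}

```text
time: 30.95
tcp_pos: [0.4701, 0.305, 0.1072]
tool_rot: [180.0, 0.2, 14.0]
wrist_force: [0.5, -0.0, 0.7]
width: 0.0844
gripper_force: 0.0
```

Request:
{"name": "apply_moves", "arguments": {
  "motion": [
    {"jaw": 100,"delta_pos": [0,0,-4],"twist": [0,0,0]},
    {"jaw": 100,"delta_pos": [0,0,0],"twist": [0,0,-8]},
    {"jaw": 100,"delta_pos": [0,0,0],"twist": [0,0,-8]},
    {"jaw": 100,"delta_pos": [0,0,0],"twist": [0,0,-8]},
    {"jaw": 100,"delta_pos": [0,0,0],"twist": [0,0,-8]},
    {"jaw": 100,"delta_pos": [0,0,0],"twist": [0,0,-8]},
    {"jaw": 100,"delta_pos": [0,0,0],"twist": [0,0,-8]},
    {"jaw": 100,"delta_pos": [0,0,0],"twist": [0,0,-8]}
  ]
}}

```text
time: 31.75
tcp_pos: [0.4711, 0.3057, 0.1478]
tool_rot: [180.0, -0.0, 70.3]
wrist_force: [0.6, 0.3, -0.4]
width: 0.0856
gripper_force: 0.0
```

Request:
{"name": "apply_moves", "arguments": {
  "motion": [
    {"jaw": 100,"delta_pos": [0,0,0],"twist": [0,0,-8]},
    {"jaw": 100,"delta_pos": [0,0,0],"twist": [0,0,-8]},
    {"jaw": 100,"delta_pos": [0,0,0],"twist": [0,0,-8]},
    {"jaw": 100,"delta_pos": [0,0,0],"twist": [0,0,-8]},
    {"jaw": 100,"delta_pos": [0,0,0],"twist": [0,0,-8]},
    {"jaw": 100,"delta_pos": [0,0,0],"twist": [0,0,-8]},
    {"jaw": 100,"delta_pos": [0,0,0],"twist": [0,0,-8]},
    {"jaw": 100,"delta_pos": [0,0,0],"twist": [0,0,-8]}
  ]
}}

```text
time: 32.55
tcp_pos: [0.4712, 0.3055, 0.1477]
tool_rot: [180.0, 0.0, 134.3]
wrist_force: [-0.4, 0.5, 0.3]
width: 0.0854
gripper_force: 0.0
```

Request:
{"name": "apply_moves", "arguments": {
  "motion": [
    {"jaw": 100,"delta_pos": [0,0,0],"twist": [0,0,-8]},
    {"jaw": 100,"delta_pos": [0,0,0],"twist": [0,0,-8]},
    {"jaw": 100,"delta_pos": [0,0,0],"twist": [0,0,-8]},
    {"jaw": 100,"delta_pos": [0,0,0],"twist": [0,0,-8]},
    {"jaw": 100,"delta_pos": [0,0,0],"twist": [0,0,-8]},
    {"jaw": 100,"delta_pos": [0,0,0],"twist": [0,0,0]},
    {"jaw": 100,"delta_pos": [0,0,0],"twist": [0,0,0]},
    {"jaw": 100,"delta_pos": [0,0,0],"twist": [0,0,0]}
  ]
}}

```text
time: 33.35
tcp_pos: [0.4712, 0.3055, 0.1472]
tool_rot: [-180.0, 0.0, 173.8]
wrist_force: [-0.1, -1.0, 0.1]
width: 0.0858
gripper_force: 0.0
```

```bash
python3 - <<'E'
from h import *
st(); go(.465,-.0064,.15,174)
E
```

```text
33.35 [471.2 305.5 147.2] [-1.7999e+02  2.0000e-02  1.7381e+02] w 85.8 F [-0.1 -1.   0.1] g 0.0 q [ 21.  40. -81.  97.  40.  79.  18.]
twist -0.19 d [ -2.64 -31.09  -0.28]
```

Request:
{"name": "apply_moves", "arguments": {
  "motion": [
    {"jaw": 100,"delta_pos": [-0.2,-1.5,0],"twist": [0,0,0]},
    {"jaw": 100,"delta_pos": [-0.3,-3.2,0],"twist": [0,0,0]},
    {"jaw": 100,"delta_pos": [-0.3,-3.2,0],"twist": [0,0,0]},
    {"jaw": 100,"delta_pos": [-0.3,-3.2,0],"twist": [0,0,0]},
    {"jaw": 100,"delta_pos": [-0.3,-3.2,0],"twist": [0,0,0]},
    {"jaw": 100,"delta_pos": [-0.3,-3.2,0],"twist": [0,0,0]},
    {"jaw": 100,"delta_pos": [-0.3,-3.2,0],"twist": [0,0,0]},
    {"jaw": 100,"delta_pos": [-0.3,-3.2,0],"twist": [0,0,0]}
  ]
}}

```text
time: 34.15
tcp_pos: [0.4689, 0.0641, 0.1471]
tool_rot: [-180.0, 0.0, 173.9]
wrist_force: [0.7, 0.1, 0.2]
width: 0.0855
gripper_force: 0.0
```

Request:
{"name": "apply_moves", "arguments": {
  "motion": [
    {"jaw": 100,"delta_pos": [-0.3,-3.2,0],"twist": [0,0,0]},
    {"jaw": 100,"delta_pos": [0,-3.2,0],"twist": [0,0,0]},
    {"jaw": 100,"delta_pos": [0,-0.8,0],"twist": [0,0,0]},
    {"jaw": 100,"delta_pos": [0,0,0],"twist": [0,0,0]},
    {"jaw": 100,"delta_pos": [0,0,0],"twist": [0,0,0]},
    {"jaw": 100,"delta_pos": [0,0,0],"twist": [0,0,0]},
    {"jaw": 100,"delta_pos": [0,0,0],"twist": [0,0,0]},
    {"jaw": 100,"delta_pos": [0,0,0],"twist": [0,0,0]}
  ]
}}

```text
time: 34.95
tcp_pos: [0.4645, -0.0055, 0.147]
tool_rot: [180.0, 0.0, 174.1]
wrist_force: [-0.2, -0.9, -0.4]
width: 0.0856
gripper_force: 0.0
```

```bash
python3 - <<'E'
from h import *
st(); snap('wrist','w7'); i=cv2.imread('pics/w7.png'); h=cv2.cvtColor(i,cv2.COLOR_BGR2HSV)
m=cv2.inRange(h,(45,60,25),(90,255,255)); cs,_=cv2.findContours(m,cv2.RETR_EXTERNAL,cv2.CHAIN_APPROX_NONE)
for c in cs:
    if cv2.contourArea(c)>300:
        w=np.array([ray('w7',*p[0],.046)[:2] for p in c])*1000; print(cv2.boundingRect(c),cv2.minAreaRect(w.astype(np.float32)))
go(.465,-.0064,.02,174)
E
```

```text
34.95 [464.5  -5.5 147. ] [179.99   0.   174.08] w 85.6 F [-0.2 -0.9 -0.4] g 0.0 q [ 69.  21. -83. 110.  22.  68.  62.]
(236, 197, 39, 26) ((477.4589538574219, -7.067863464355469), (31.348934173583984, 21.820281982421875), 84.07637023925781)
twist 0.06 d [-0.06 -0.06 12.7 ]
```

View pics/w7.png

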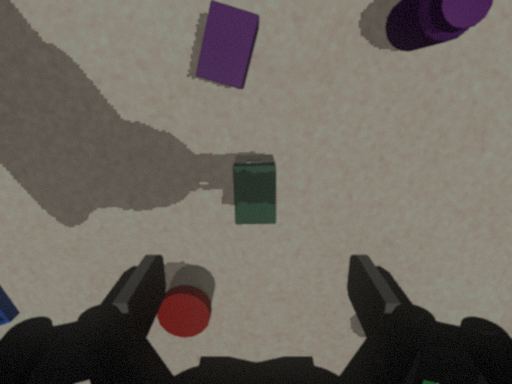

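The green-lidded box is centred between the fingers at (255,193) and aligned; the purple box at (228,45) is left alone. q3 is near its limit, so I'll descend in parts.

Request:
{"name": "apply_moves", "arguments": {
  "motion": [
    {"jaw": 100,"delta_pos": [-0.05,-0.05,1],"twist": [0,0,0]},
    {"jaw": 100,"delta_pos": [0,0,1.5],"twist": [0,0,0]},
    {"jaw": 100,"delta_pos": [0,0,1.5],"twist": [0,0,0]},
    {"jaw": 100,"delta_pos": [0,0,1],"twist": [0,0,0]},
    {"jaw": 100,"delta_pos": [0,0,0],"twist": [0,0,0]},
    {"jaw": 100,"delta_pos": [0,0,0],"twist": [0,0,0]},
    {"jaw": 100,"delta_pos": [0,0,0],"twist": [0,0,0]},
    {"jaw": 100,"delta_pos": [0,0,0],"twist": [0,0,0]}
  ]
}}

```text
time: 35.8
tcp_pos: [0.4653, -0.007, 0.0974]
tool_rot: [-180.0, 0.0, 174.0]
wrist_force: [0.4, -0.2, -0.2]
width: 0.0853
gripper_force: 0.0
```

```bash
python3 - <<'E'
from h import *
st(); print(read_state()['q']); go(.465,-.0064,.019,174)
E
```

```text
35.8 [465.3  -7.   97.4] [-1.7999e+02  5.0000e-02  1.7399e+02] w 85.3 F [ 0.4 -0.2 -0.2] g 0.0 q [ 63.  24. -77. 113.  27.  64.  59.]
[ 63.24970911  24.20717842 -77.35432686 113.33000744  26.55155854
  63.62694814  58.56350365]
twist -0.01 d [0.03 0.06 7.84]
```

Request:
{"name": "apply_moves", "arguments": {
  "motion": [
    {"jaw": 100,"delta_pos": [0,0,2.5],"twist": [0,0,0]},
    {"jaw": 100,"delta_pos": [0,0.05,2.5],"twist": [0,0,0]},
    {"jaw": 100,"delta_pos": [0,0,1.8],"twist": [0,0,0]},
    {"jaw": 100,"delta_pos": [0,0,1],"twist": [0,0,0]},
    {"jaw": 100,"delta_pos": [0,0,0],"twist": [0,0,0]},
    {"jaw": 100,"delta_pos": [0,0,0],"twist": [0,0,0]},
    {"jaw": 60,"delta_pos": [0,0,0],"twist": [0,0,0]},
    {"jaw": 50,"delta_pos": [0,0,0],"twist": [0,0,0]}
  ]
}}

```text
time: 36.6
tcp_pos: [0.4655, -0.0066, 0.0197]
tool_rot: [-180.0, 0.1, 174.0]
wrist_force: [0.3, 0.4, -0.2]
width: 0.0589
gripper_force: 0.0
```

Request:
{"name": "apply_moves", "arguments": {
  "motion": [
    {"jaw": 43,"delta_pos": [0,0,0],"twist": [0,0,0]},
    {"jaw": 36,"delta_pos": [0,0,0],"twist": [0,0,0]},
    {"jaw": 25,"delta_pos": [0,0,0],"twist": [0,0,0]},
    {"jaw": 15,"delta_pos": [0,0,0],"twist": [0,0,0]},
    {"jaw": 15,"delta_pos": [0,0,0],"twist": [0,0,0]},
    {"jaw": 15,"delta_pos": [0,0,0],"twist": [0,0,0]},
    {"jaw": 15,"delta_pos": [0,0,0],"twist": [0,0,0]},
    {"jaw": 15,"delta_pos": [0,0,0],"twist": [0,0,0]}
  ]
}}

```text
time: 37.4
tcp_pos: [0.4653, -0.0066, 0.0195]
tool_rot: [-180.0, 0.0, 174.0]
wrist_force: [-1.8, -0.7, 6.1]
width: 0.0334
gripper_force: 34.9
```

Request:
{"name": "apply_moves", "arguments": {
  "motion": [
    {"jaw": 15,"delta_pos": [0,0,-2],"twist": [0,0,0]},
    {"jaw": 15,"delta_pos": [0,0,-3],"twist": [0,0,0]},
    {"jaw": 15,"delta_pos": [0,0,-3],"twist": [0,0,0]},
    {"jaw": 15,"delta_pos": [0,0,-2],"twist": [0,0,0]},
    {"jaw": 15,"delta_pos": [0,0,0],"twist": [0,0,0]},
    {"jaw": 15,"delta_pos": [0,0,0],"twist": [0,0,0]},
    {"jaw": 15,"delta_pos": [0,0,0],"twist": [0,0,0]},
    {"jaw": 15,"delta_pos": [0,0,0],"twist": [0,0,0]}
  ]
}}

```text
time: 38.2
tcp_pos: [0.4644, -0.0065, 0.1181]
tool_rot: [180.0, -0.1, 174.0]
wrist_force: [0.8, 0.5, -1.3]
width: 0.0332
gripper_force: 34.9
```

```bash
python3 - <<'E'
from h import *
st(); go(.465,-.0064,.12,90)
E
```

```text
38.2 [464.4  -6.5 118.1] [ 1.7999e+02 -8.0000e-02  1.7401e+02] w 33.2 F [ 0.8  0.5 -1.3] g 34.9 q [ 65.  22. -79. 112.  24.  66.  60.]
twist 84.01 d [ 0.01  0.06 -0.19]
```

Request:
{"name": "apply_moves", "arguments": {
  "motion": [
    {"jaw": 15,"delta_pos": [0,0,-1],"twist": [0,0,7]},
    {"jaw": 15,"delta_pos": [0,0,-1],"twist": [0,0,7]},
    {"jaw": 15,"delta_pos": [0,0,0],"twist": [0,0,7]},
    {"jaw": 15,"delta_pos": [0,0,0],"twist": [0,0,7]},
    {"jaw": 15,"delta_pos": [0,0,0],"twist": [0,0,7]},
    {"jaw": 15,"delta_pos": [0,0,0],"twist": [0,0,7]},
    {"jaw": 15,"delta_pos": [0,0,0],"twist": [0,0,7]},
    {"jaw": 15,"delta_pos": [0,0,0],"twist": [0,0,7]}
  ]
}}

```text
time: 39.0
tcp_pos: [0.4646, -0.0063, 0.1384]
tool_rot: [-180.0, -0.0, 117.7]
wrist_force: [-0.4, -0.4, 0.3]
width: 0.0332
gripper_force: 35.0
```

Request:
{"name": "apply_moves", "arguments": {
  "motion": [
    {"jaw": 15,"delta_pos": [0,0,0],"twist": [0,0,7]},
    {"jaw": 15,"delta_pos": [0,0,0],"twist": [0,0,7]},
    {"jaw": 15,"delta_pos": [0,0,0],"twist": [0,0,7]},
    {"jaw": 15,"delta_pos": [0,0,0],"twist": [0,0,7]},
    {"jaw": 15,"delta_pos": [0,0,0],"twist": [0,0,0]},
    {"jaw": 15,"delta_pos": [0,0,0],"twist": [0,0,0]},
    {"jaw": 15,"delta_pos": [0,0,0],"twist": [0,0,0]},
    {"jaw": 15,"delta_pos": [0,0,0],"twist": [0,0,0]}
  ]
}}

```text
time: 39.8
tcp_pos: [0.4649, -0.0065, 0.1389]
tool_rot: [-180.0, -0.0, 90.1]
wrist_force: [0.2, -0.0, -0.3]
width: 0.0338
gripper_force: 34.9
```

```bash
python3 - <<'E'
from h import *
st(); go(.603,.305,.14,90)
E
```

```text
39.8 [464.9  -6.5 138.9] [-1.7999e+02 -1.0000e-02  9.0100e+01] w 33.8 F [ 0.2 -0.  -0.3] g 34.9 q [ 56.  11. -65. 111.  11.  64. -13.]
twist 0.1 d [31.15 13.81 -0.11]
```

Request:
{"name": "apply_moves", "arguments": {
  "motion": [
    {"jaw": 15,"delta_pos": [1.2,0.5,0],"twist": [0,0,0]},
    {"jaw": 15,"delta_pos": [3,1.33,0],"twist": [0,0,0]},
    {"jaw": 15,"delta_pos": [3,1.33,0],"twist": [0,0,0]},
    {"jaw": 15,"delta_pos": [3,1.33,0],"twist": [0,0,0]},
    {"jaw": 15,"delta_pos": [3,1.33,0],"twist": [0,0,0]},
    {"jaw": 15,"delta_pos": [3,1.33,0],"twist": [0,0,0]},
    {"jaw": 15,"delta_pos": [3,1.33,0],"twist": [0,0,0]},
    {"jaw": 15,"delta_pos": [3,1.33,0],"twist": [0,0,0]}
  ]
}}

```text
time: 40.6
tcp_pos: [0.5636, 0.2165, 0.1386]
tool_rot: [-180.0, 0.0, 90.0]
wrist_force: [0.4, -0.6, -0.9]
width: 0.0337
gripper_force: 34.9
```

Request:
{"name": "apply_moves", "arguments": {
  "motion": [
    {"jaw": 15,"delta_pos": [3,1.33,0],"twist": [0,0,0]},
    {"jaw": 15,"delta_pos": [3,1.33,0],"twist": [0,0,0]},
    {"jaw": 15,"delta_pos": [3,1.33,0],"twist": [0,0,0]},
    {"jaw": 15,"delta_pos": [0,0,0],"twist": [0,0,0]},
    {"jaw": 15,"delta_pos": [0,0,0],"twist": [0,0,0]},
    {"jaw": 15,"delta_pos": [0,0,0],"twist": [0,0,0]},
    {"jaw": 15,"delta_pos": [0,0,0],"twist": [0,0,0]},
    {"jaw": 15,"delta_pos": [0,0,0],"twist": [0,0,0]}
  ]
}}

```text
time: 41.4
tcp_pos: [0.6033, 0.3044, 0.1392]
tool_rot: [180.0, 0.0, 89.9]
wrist_force: [-0.2, 0.0, 0.1]
width: 0.0338
gripper_force: 35.0
```

```bash
python3 - <<'E'
from h import *
st(); go(.603,.305,.0235,90); snap('wrist','w8')
a=np.radians(-.4)
for x,y in((101,37),(101,-37),(35,37),(35,-37)):
    p=np.array([535.4+x*np.cos(a)-y*np.sin(a),305.4+x*np.sin(a)+y*np.cos(a),15])/1000; print(proj('w8',p).round(1))
E
```

```text
41.4 [603.3 304.4 139.2] [1.7997e+02 3.0000e-02 8.9930e+01] w 33.8 F [-0.2  0.   0.1] g 35.0 q [  5.  40. -55.  79.  32.  77. -50.]
twist -0.07 d [ 0.06 -0.03 11.57]
[295.1 144.7]
[291.5 226. ]
[216.2 144.3]
[218.9 225.6]
```

View pics/w8.png

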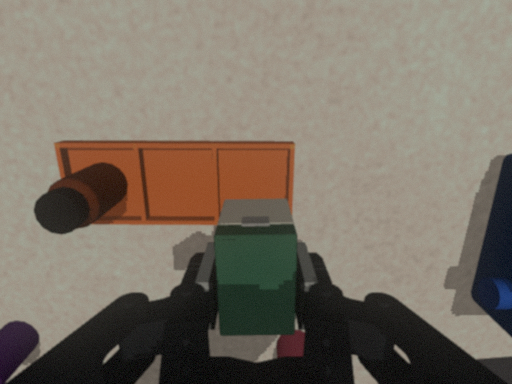

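The tray's far-end corner is seen at (294,143), against the predicted (295,145). The amber bottle stands in the near compartment. Lower the box.

Request:
{"name": "apply_moves", "arguments": {
  "motion": [
    {"jaw": 15,"delta_pos": [0.15,0,2],"twist": [0,0,0]},
    {"jaw": 15,"delta_pos": [0,0,3],"twist": [0,0,0]},
    {"jaw": 15,"delta_pos": [0,0,3],"twist": [0,0,0]},
    {"jaw": 15,"delta_pos": [0,0,1.8],"twist": [0,0,0]},
    {"jaw": 15,"delta_pos": [0,0,0.8],"twist": [0,0,0]},
    {"jaw": 15,"delta_pos": [0,0,0.5],"twist": [0,0,0]},
    {"jaw": 15,"delta_pos": [0,0,0.3],"twist": [0,0,0]},
    {"jaw": 15,"delta_pos": [0,0,0.1],"twist": [0,0,0]}
  ]
}}

```text
time: 42.25
tcp_pos: [0.6034, 0.3073, 0.0248]
tool_rot: [179.9, -0.0, 90.0]
wrist_force: [0.4, 0.6, -1.1]
width: 0.0336
gripper_force: 35.0
```

Request:
{"name": "apply_moves", "arguments": {
  "motion": [
    {"jaw": 15,"delta_pos": [0,0,0.05],"twist": [0,0,0]},
    {"jaw": 15,"delta_pos": [0,0,0],"twist": [0,0,0]},
    {"jaw": 15,"delta_pos": [0,0,0],"twist": [0,0,0]},
    {"jaw": 15,"delta_pos": [0,0,0],"twist": [0,0,0]},
    {"jaw": 15,"delta_pos": [0,0,0],"twist": [0,0,0]},
    {"jaw": 15,"delta_pos": [0,0,0],"twist": [0,0,0]},
    {"jaw": 15,"delta_pos": [0,0,0],"twist": [0,0,0]},
    {"jaw": 15,"delta_pos": [0,0,0],"twist": [0,0,0]}
  ]
}}

```text
time: 43.05
tcp_pos: [0.603, 0.3071, 0.0236]
tool_rot: [180.0, 0.0, 90.0]
wrist_force: [-0.0, -0.7, -0.1]
width: 0.0335
gripper_force: 35.0
```

Request:
{"name": "apply_moves", "arguments": {
  "motion": [
    {"jaw": 15,"delta_pos": [0,0,0.05],"twist": [0,0,0]},
    {"jaw": 15,"delta_pos": [0,0,0],"twist": [0,0,0]},
    {"jaw": 42,"delta_pos": [0,0,0],"twist": [0,0,0]},
    {"jaw": 48,"delta_pos": [0,0,0],"twist": [0,0,0]},
    {"jaw": 60,"delta_pos": [0,0,0],"twist": [0,0,0]},
    {"jaw": 75,"delta_pos": [0,0,0],"twist": [0,0,0]},
    {"jaw": 80,"delta_pos": [0,0,0],"twist": [0,0,0]},
    {"jaw": 80,"delta_pos": [0,0,-1],"twist": [0,0,0]}
  ]
}}

```text
time: 43.85
tcp_pos: [0.6023, 0.3065, 0.032]
tool_rot: [-179.9, 0.1, 90.0]
wrist_force: [-1.0, -0.4, -0.4]
width: 0.0679
gripper_force: 0.0
```

Request:
{"name": "apply_moves", "arguments": {
  "motion": [
    {"jaw": 80,"delta_pos": [0,0,-3],"twist": [0,0,0]},
    {"jaw": 80,"delta_pos": [0,0,-4],"twist": [0,0,0]},
    {"jaw": 80,"delta_pos": [0,0,-4],"twist": [0,0,0]},
    {"jaw": 80,"delta_pos": [-2.5,-1.5,-2],"twist": [0,0,0]},
    {"jaw": 80,"delta_pos": [-2.5,-1.5,0],"twist": [0,0,0]},
    {"jaw": 80,"delta_pos": [-2.5,-1.5,0],"twist": [0,0,0]},
    {"jaw": 80,"delta_pos": [-2.5,-1.5,0],"twist": [0,0,0]},
    {"jaw": 80,"delta_pos": [-2.5,-1.5,0],"twist": [0,0,0]}
  ]
}}

```text
time: 44.65
tcp_pos: [0.5273, 0.1812, 0.1636]
tool_rot: [180.0, 0.0, 90.0]
wrist_force: [0.1, -0.4, -0.0]
width: 0.0681
gripper_force: 0.0
```

Request:
{"name": "apply_moves", "arguments": {
  "motion": [
    {"jaw": 80,"delta_pos": [-2.5,-1.5,0],"twist": [0,0,0]},
    {"jaw": 80,"delta_pos": [-2.5,-1.5,0],"twist": [0,0,0]},
    {"jaw": 80,"delta_pos": [-2.5,-0.5,0],"twist": [0,0,0]},
    {"jaw": 80,"delta_pos": [0,0,0],"twist": [0,0,0]},
    {"jaw": 80,"delta_pos": [0,0,0],"twist": [0,0,0]},
    {"jaw": 80,"delta_pos": [0,0,0],"twist": [0,0,0]},
    {"jaw": 80,"delta_pos": [0,0,0],"twist": [0,0,0]},
    {"jaw": 80,"delta_pos": [0,0,0],"twist": [0,0,0]}
  ]
}}

```text
time: 45.45
tcp_pos: [0.4929, 0.108, 0.1631]
tool_rot: [-180.0, -0.0, 90.1]
wrist_force: [-0.0, 0.1, 0.9]
width: 0.0682
gripper_force: 0.0
```

```bash
python3 - <<'E'
from h import *
st(); snap('scene','s9'); snap('top','t9')
a=cv2.imread('pics/s9.png')[90:310,40:440]; b=cv2.imread('pics/t9.png')[130:270,90:460]
a=cv2.resize(a,(600,330)); b=cv2.resize(b,(600,227),interpolation=cv2.INTER_CUBIC); cv2.imwrite('pics/f.png',np.vstack([a,b]))
E
```

```text
45.45 [492.9 108.  163.1] [-1.800e+02 -3.000e-02  9.009e+01] w 68.2 F [-0.   0.1  0.9] g 0.0 q [ 40.  17. -65. 104.  17.  69. -30.]
```

View pics/f.png

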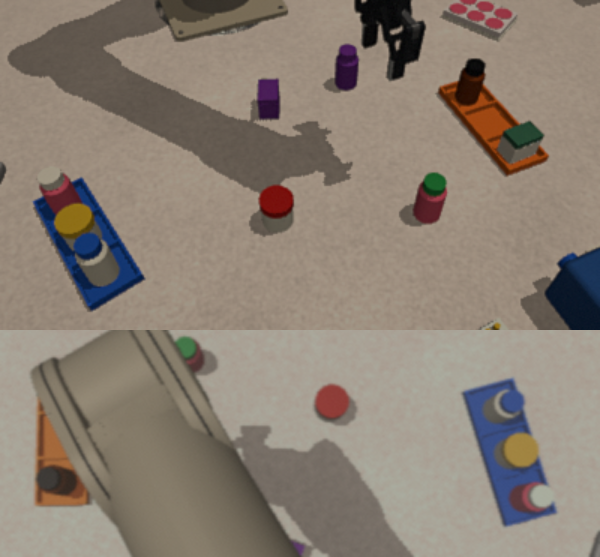

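The final views show all five things upright in their compartments, with the orange tray's middle empty. The red jar, green-capped bottle and purple look-alikes are untouched, and the gripper is clear.

```bash
python3 -c "
from rig import finish_job; print(finish_job())"
```

```text
the job is handed in; nothing more can be done
None
```

Both kits are made up and handed in at about 45 s on the robot's clock; the last pictures showed all five things upright in their compartments, the orange middle empty, and the green-capped bottle and red-lidded jar still standing where they were.

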